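Change the lime half on the juicer with the tongs

TASK

Working only with the sprung tongs and never touching fruit with the gripper itself, take the used lime half off the juicer's dome and leave it cut face down in the middle of the saucer, then fetch the fresh lime half from the cutting board and balance it, cut face down and level, on the middle of the dome. Finally lay the tongs flat on the bare worktop, touching nothing else. Do not shove or topple the jigger, the pepper mill, the kitchen timer or the whole lime, and leave the saucer about where it is.

Things in the scene. Friction and masses are not known exactly. Their poses are not given: they have to be found in the camera images.
- tongs: steel sprung tongs, 230 mm long, 145 g, lying flat on the worktop. Origin: on the centre line, level with the underside, midway between the two flat grip panels. x points along the tongs to the jaws, z up. The pivot end reaches back to x = -100 mm, the jaws end at x = +130 mm. Arms are 22 mm tall, jaws 26 mm; open, the jaws measure about 103 mm over their outsides
- tongs_grip (a point): centre between the grip panels, 19 mm above the underside, where to hold the tongs. Panels: 52 mm long, 38 mm tall, three dark grooves; 60 mm over their outer faces when open. Across them: 60 mm = jaws fully open, 56 to 58 = held but still open, 44 = jaws shut on a lime half. The spring takes 9 N (open) to 12 N (shut) of squeeze; 10 to 25 N more grips the fruit well
- jaws (a point): point midway between the two cupped jaws, on the centre line 105 mm ahead of tongs, 11 mm above the underside: the middle of a gripped lime half belongs here. Axes as tongs. Each 1 mm of squeeze at the panels closes the jaws' gap by 2.2 mm. Open jaws can be lowered over a lime half from above with about 10 mm to spare
- tongs_left (a joint): squeeze of each tongs arm, rad: 0 = fully open, about 0.09 = shut on a lime half, 0.14 = fully shut; both arms move alike
- used_half: the lime half that starts on top of the juicer's dome; 54 mm across, 35 mm tall, 32 g, origin in the centre of its cut face, which is down; z up through the rind. Widest about 10 mm above the cut face
- fresh_half: the other lime half, same size and look, starting cut face down on the cutting board; origin in the centre of its cut face, z up
- juicer: white juicer, fixed: round base and dish 126 mm across with its dish rim 56 mm high and a small pouring lip; in the middle a ribbed white dome of 45 mm radius whose crown is 90 mm above the worktop. Origin under the middle, on the worktop
- juicer_crown (a point): the very top of the juicer's dome (90 mm above the worktop)
- saucer: white saucer, 144 mm across, rim 20 mm high, inner floor 7 mm high and flat to about 40 mm radius; loose. Origin under its middle, z up
- board: wooden cutting board, fixed, 240 mm along its x and 340 mm along its y, 19 mm thick; origin under its middle. A wall cabinet hangs over the worktop just beyond its far edge, so keep wrists over its nearer half
- timer: round kitchen timer on the cutting board, 69 mm across, 42 mm tall; origin under its middle. Leave alone
- whole_lime: whole lime on the cutting board, about 57 mm across; origin under its middle at the start. Leave alone
- jigger: brass double-cone bar jigger, 47 mm across, 100 mm tall, on the worktop; origin under its middle. Leave alone
- pepper_mill: dark wooden pepper mill, 58 mm across, 170 mm tall, on the worktop at the back; origin under its middle. Leave alone
Things that resemble listed ones, but are neither listed nor needed, are in the scene too. Leave any black or blue look-alike of the fresh_half alone.

How it is judged:
On the way, in this order (a step that is already met when the one before it is completed fails the run):
1. the used half is carried off the dome between the jaws of the tongs (contact force between tongs and used_half above 0.5 N and horizontal distance between used_half and jaws below 0.02 m and distance of used_half from where it was at the start of the episode above 0.03 m), for 0.1 s.
2. the used half lies released in the saucer (horizontal distance between used_half and saucer below 0.04 m and z of used_half in the frame of saucer between 0 and 0.03 m and angle between used_half's own z axis and vertical below 0.4 rad and linear speed of used_half below 0.03 m/s and contact force between tongs and used_half below 0.1 N), for 0.2 s.
3. the fresh half is carried between the jaws of the tongs (contact force between tongs and fresh_half above 0.5 N and horizontal distance between fresh_half and jaws below 0.02 m and distance of fresh_half from where it was at the start of the episode above 0.03 m), for 0.1 s.
4. the fresh half stands on the dome, released (horizontal distance between fresh_half and juicer_crown below 0.015 m and z of fresh_half in the frame of juicer_crown between -0.006 and 0.006 m and angle between fresh_half's own z axis and vertical below 0.35 rad and linear speed of fresh_half below 0.03 m/s and contact force between tongs and fresh_half below 0.1 N), for 0.2 s.
At the end, for the whole second after the job is handed in: Fresh half at rest on the dome within 15 mm of the crown, tilted under 20 degrees; used half at rest cut face down within 40 mm of the saucer's centre, saucer moved under 30 mm; tongs flat on the worktop (origin below 8 mm), touching none of the other things (all of step 2 and all of step 4 and height (world z) of tongs below 0.008 m and angle between tongs's own z axis and vertical below 0.08 rad and linear speed of tongs below 0.02 m/s and contact force between tongs and juicer below 0.1 N and contact force between tongs and saucer below 0.1 N and contact force between tongs and board below 0.1 N and contact force between tongs and jigger below 0.1 N and contact force between tongs and pepper_mill below 0.1 N and distance of saucer from where it was at the start of the episode below 0.03 m and angle between saucer's own z axis and vertical below 0.1 rad).
It fails at once if the gripper touches a lime half (contact force between any of the fingers, the arm and used_half above 0.5 N or contact force between any of the fingers, the arm and fresh_half above 0.5 N).
It fails at once if the jigger, pepper mill or timer is shoved or knocked over (distance of any of jigger, pepper_mill, timer from where it was at the start of the episode above 0.03 m or angle between any of jigger, pepper_mill, timer's own z axis and vertical above 0.4 rad).
It fails at once if the whole lime is shoved away (distance of whole_lime from where it was at the start of the episode above 0.04 m).
It fails at once if the saucer is shoved away (distance of saucer from where it was at the start of the episode above 0.04 m).
It also fails if it takes over 72 s, if anything falls off the work surface, if the arm or the gripper's body presses on something with over 40 N, if the wrist force passes 120 N, or if a joint passes its speed limit or range.

ROBOT

A 6-joint arm with a two-finger parallel gripper is mounted at the origin on a cart in front of the work surface, level with it; the furniture and walls round the work are solid. World frame = base frame: x ahead of the robot, y to its left, z up, the work surface at z = 0. Lengths are in m, angles in rad, forces in N, time in s.
With the tool pointing down it reaches from about 0.35 to 0.775 m from the base axis. Payload 5.5 kg.
Tool frame: the origin (TCP) lies at the very end of the fingers, on their centre line; the grasp point (between the pads) lies env.grasp_offset behind it (env.grasp_offset is the distance from the TCP to the grasp point, in m); x points along the fingers, y is the direction in which the jaws open and shut, and the axes are right-handed (so a half turn about x gives the same grasp; the last joint's range is limited). The gripper opens to 85 mm and grips with 20 to 120 N. Pads are 22 mm wide; open, the fingers measure 114 mm over their backs; the gripper's body (76 mm by 85 mm) begins 54 mm behind the grasp point. The pads swing forward as they close: fully open they stand 13 mm farther back than shut.
Start: joints at [-1.241, 0.313, 0.046, 1.304, 0, 1.431], TCP at [0.26, -0.513, 0.231] pointing down, gripper open.
Joint ranges: [-2.76, 2.76], [-0.86, 1.69], [-1.03, 1.26], [-2.2, 2.34], [-1.47, 1.5], [-3.14, 3.14]. Speed limits (rad/s): [2.57, 2.57, 3.14, 3.14, 3.14, 3.14].

INTERFACE

Orientations are given as a unit quaternion [w, x, y, z].
In Python, from workcell import get_state, viewer, job, env gives the robot as it stands.
- The arm moves only by the tool send_rows, never from a script. Its argument "plan" is a list of rows, each a list of 6 numbers: the shift along the tool's x, y, z in mm, then the turn, a rotation vector about the tool's x, y, z in degrees. A call has exactly 10 rows; each row is the pose to reach, as a shift and turn from the pose commanded when the call began, along the tool's axes at that moment; what a row does not reach only later rows make up. A row lasts 1/8 s, in which the tool goes at most 62.5 mm and 10.7 degrees, less where a joint would pass 70% of its speed; a pose out of reach is approached as far as the arm can. A call with a gripper value outside its range is refused whole. "claw" is the finger opening in mm, from 0 to 85.4, set as the call begins (left out, the last holds). The fingers move at their own pace and stop on an object; "newtons" is the grip in N (left out, the last holds). Time passes only in rows, so rows that repeat a pose let the fingers close, or fill a call up. It gives the time, the measured TCP pose, the force and the opening at its end, in the units of the state.
- get_state(): the state, without advancing time (a new reading comes with each control period).
- viewer.read_camera(name): name is "scene" or "top" or "wrist"; returns a dict with "frame" (480x640x3 uint8, blue, green, red), "mtx" (3x3 intrinsics, pixels), "rvec" (rotation vector, rad) and "tvec" (3), from world to camera coordinates, as OpenCV has them. Camera axes: x right, y down, z forward; pixel columns grow to the right and rows downward; lengths in m; the calibration is good to about 2 mm. The wrist camera is an equidistant fisheye: a pixel r from the principal point sees the ray r / f radians off the axis. A picture is of the moment at which its call begins. There is no depth.
- job.hand_in(): hands the job in, once; it reports no verdict.
The state is a dict: "clock": time; "joint_pos": joint angles; "qvel": joint speeds; "tau": joint torques, N m; "tcp_pos": TCP position; "orientation": TCP orientation; "wrist_force": force on the tool from outside, world axes, zero at the start; "ft_torque": the same for the moment, N m; "finger_gap": finger opening in m.
Only numpy, scipy, OpenCV 4.12 (cv2) and the standard library are available. Lean on these libraries where they do the work, as an engineer would, in place of code of your own. Each camera call takes 0.05 s, during which the arm holds its last target.

## Working session

There is one attempt and no reset: what is moved stays moved. The work goes in short steps, Python scripts to look and compute and a tool call to move; the robot and the scene stay as the last step left them, time stands still between calls to the robot, and variables do not carry over. Pictures are saved under pics/ and viewed, and the job is handed in when it is done.

Besides the shell and the picture viewer there is one more tool, called by a JSON object that holds its "fn" and its "kwargs", one argument or row to a line. send_rows: Moves the arm, as the interface text tells. Its arguments: {"type":"object","properties":{"plan":{"type":"array"},"claw":{"type":"number"},"newtons":{"type":"number"}},"required":["plan"]}

```bash
ls; mkdir -p pics; python3 - <<'E'
from workcell import get_state, viewer, job, env
import cv2
print(get_state()); print(env.grasp_offset)
for n in ["scene","top","wrist"]:
    d=viewer.read_camera(n); cv2.imwrite(f"pics/{n}0.png",d["frame"]); print(n,d["mtx"],d["rvec"],d["tvec"])
E
```

```text
pics
{'clock': 0.0, 'joint_pos': array([-1.24061745e+00,  3.14009680e-01,  4.49883846e-02,  1.30359511e+00,
       -9.51747246e-06,  1.43120139e+00]), 'qvel': array([-0.00158547,  0.00043195,  0.00028781,  0.00056162, -0.00114881,
       -0.00116979]), 'tau': array([ 1.87193286e-04, -4.80625033e+01,  2.98535264e+01,  1.93358981e-02,
       -1.56906594e-05, -1.01619321e-05]), 'tcp_pos': array([ 0.26011985, -0.51223287,  0.23040743]), 'orientation': array([-0.16392676, -0.68762524, -0.16520727,  0.68775439]), 'wrist_force': array([-0.75053533,  0.34122644, -0.02935292]), 'ft_torque': array([ 0.06964224,  0.01718756, -0.00816275]), 'finger_gap': 0.08553194238638588}
0.0187
scene [[485.56002794   0.         319.12396631]
 [  0.         485.56002794 242.39160317]
 [  0.           0.           1.        ]] [ 0.81733544 -2.55030036  1.12626129] [0.55882124 0.2162262  1.14405366]
top [[567.3637925    0.         320.09063672]
 [  0.         567.3637925  242.83944276]
 [  0.           0.           1.        ]] [ 2.17260377 -2.11046821  0.17227389] [0.15851419 0.61081968 1.65227537]
wrist [[371.64829954   0.         318.12021916]
 [  0.         371.64829954 239.67930513]
 [  0.           0.           1.        ]] [-2.43080262  1.49143967  0.2498736 ] [-0.57407826 -0.04193664  0.38036101]
```

View pics/scene0.png

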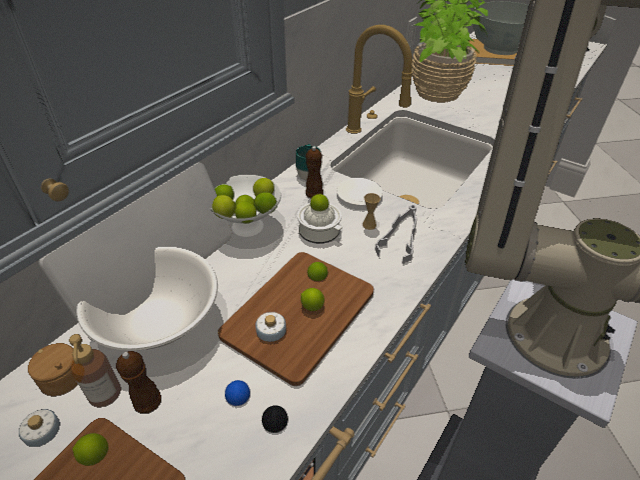

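View pics/top0.png

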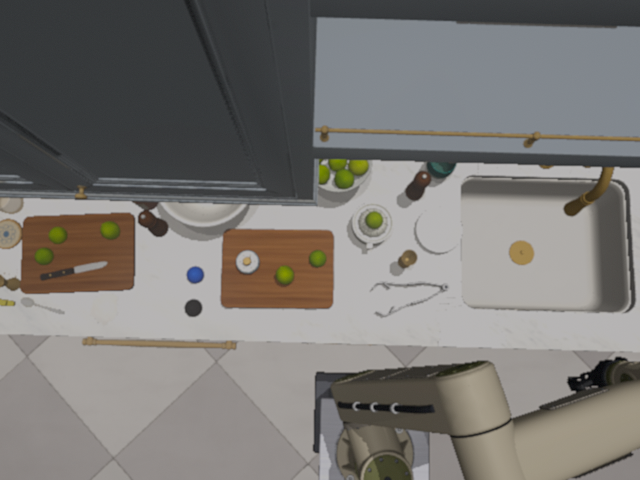

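View pics/wrist0.png

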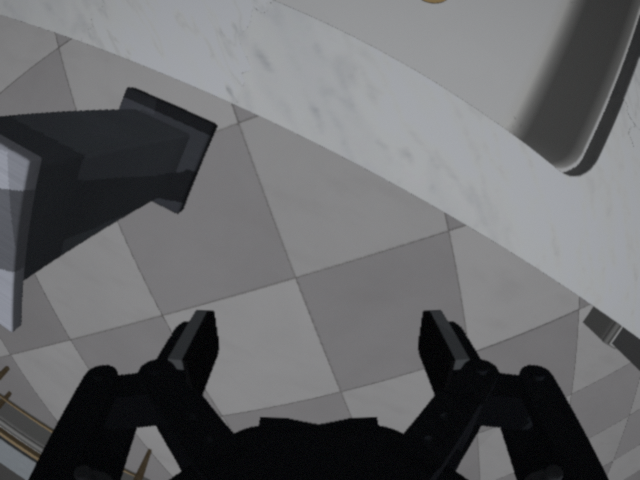

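```bash
cat > h.py <<'E'
import numpy as np, cv2
from scipy.spatial.transform import Rotation as R
from workcell import get_state, viewer, job, env
def cam(n):
    d=viewer.read_camera(n); return d
def px(d,u,v,z,fish=False):
    K=d["mtx"]; Rm=cv2.Rodrigues(np.array(d["rvec"],float))[0]; t=np.array(d["tvec"],float).ravel()
    x=(u-K[0,2])/K[0,0]; y=(v-K[1,2])/K[1,1]
    if fish:
        r=np.hypot(x,y); ray=np.array([np.sin(r)*x/max(r,1e-9),np.sin(r)*y/max(r,1e-9),np.cos(r)])
    else: ray=np.array([x,y,1.])
    C=-Rm.T@t; w=Rm.T@ray
    return C+w*(z-C[2])/w[2]
def proj(d,P,fish=False):
    K=d["mtx"]; Rm=cv2.Rodrigues(np.array(d["rvec"],float))[0]; t=np.array(d["tvec"],float).ravel()
    c=Rm@np.array(P,float)+t
    if fish:
        th=np.arctan2(np.hypot(c[0],c[1]),c[2]); ph=np.arctan2(c[1],c[0]); x,y=th*np.cos(ph),th*np.sin(ph)
    else: x,y=c[0]/c[2],c[1]/c[2]
    return np.array([K[0,0]*x+K[0,2],K[1,1]*y+K[1,2]])
def crop(im,x0,y0,x1,y1,s,name):
    c=cv2.resize(im[y0:y1,x0:x1],None,fx=s,fy=s,interpolation=cv2.INTER_CUBIC); cv2.imwrite("pics/"+name,c)
E
python3 - <<'E'
from h import *
d=cam("top"); crop(d["frame"],350,180,480,330,4,"t1.png"); crop(d["frame"],215,220,345,315,6,"t2.png")
s=cam("scene"); crop(s["frame"],285,140,435,270,5,"s1.png"); crop(s["frame"],215,245,385,390,4,"s2.png")
E
```

```text
(no output)
```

View pics/t1.png

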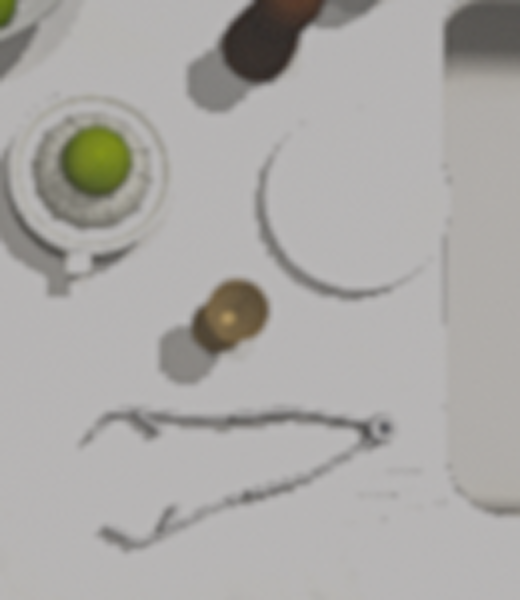

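View pics/t2.png

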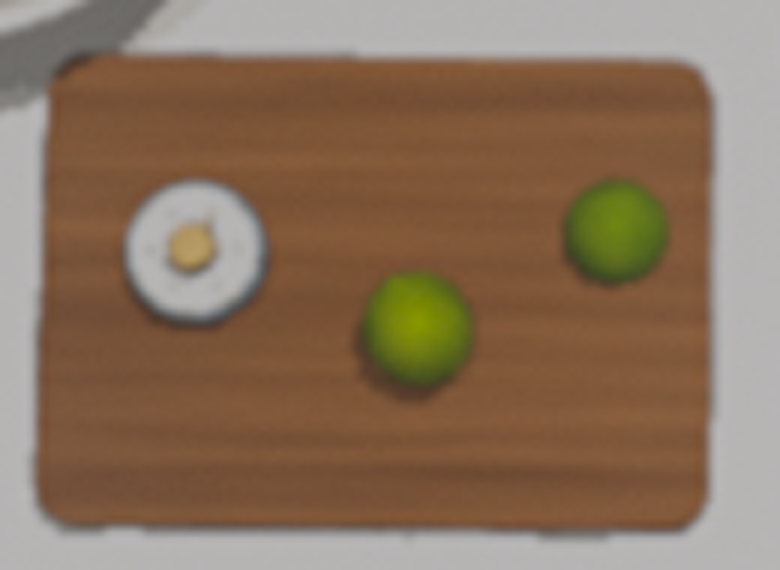

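View pics/s1.png

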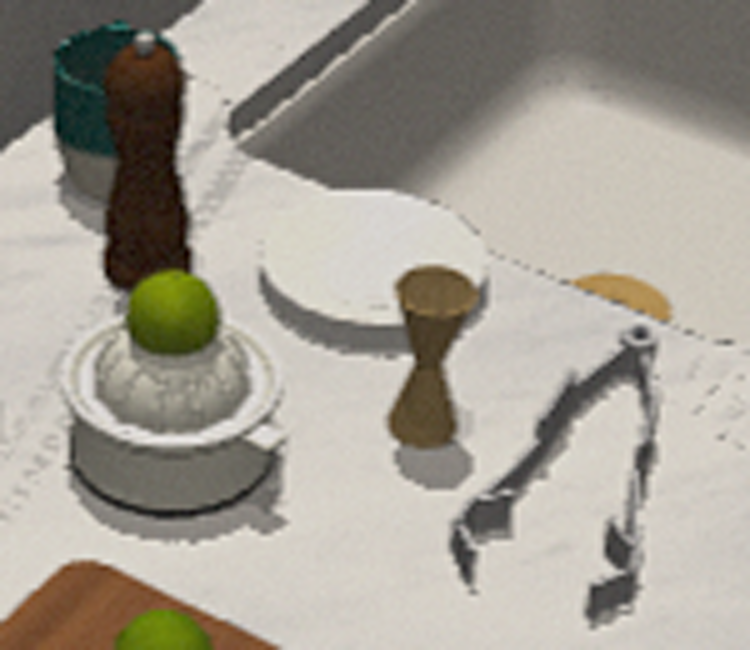

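View pics/s2.png

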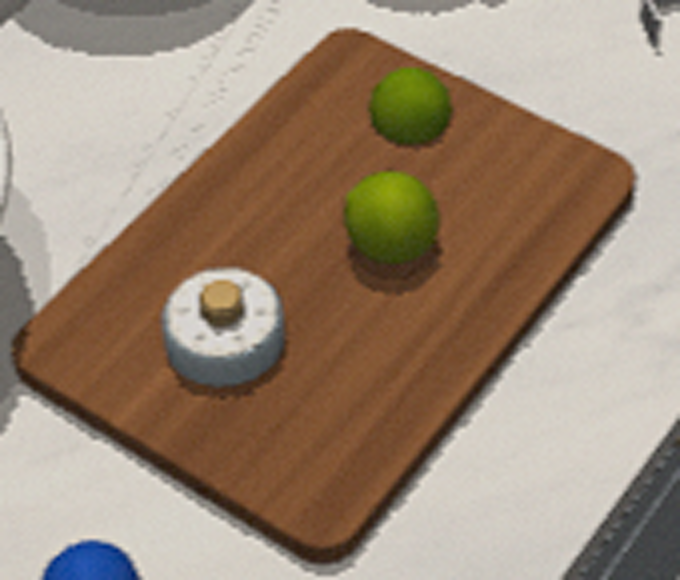

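```bash
python3 - <<'E'
from h import *
d=cam("top"); s=cam("scene")
def T(u,v,z,sc,x0,y0,c=d): return px(c,x0+u/sc,y0+v/sc,z).round(4)
t1=lambda u,v,z:T(u,v,z,4,350,180); t2=lambda u,v,z:T(u,v,z,6,215,220)
s1=lambda u,v,z:T(u,v,z,5,285,140,s); s2=lambda u,v,z:T(u,v,z,4,215,245,s)
print("hinge",t1(380,430,.02), s1(640,335,.022))
print("jawtips",t1(82,445,.013),t1(100,530,.013))
print("jaw outer",t1(112,413,.02),t1(133,546,.02))
print("used",t1(97,160,.105), s1(174,312,.106))
print("juicer rim",t1(5,170,.056),t1(168,170,.056),t1(85,95,.056),t1(85,250,.056))
print("saucer L,bottom",t1(257,200,.02),t1(350,297,.01), "scene L R top",s1(258,255,.02),s1(488,265,.02),s1(365,190,.02), s1(360,322,.02))
print("jigger top",t1(238,310,.1),s1(436,280,.1))
print("pepper base",t1(258,45,.02),s1(147,270,.0))
print("board corners",t2(50,60,.019),t2(712,62,.019),t2(710,528,.019),t2(38,528,.019))
print("fresh",t2(616,231,.032),s2(411,106,.034)); print("whole",t2(417,328,.047),s2(392,217,.047)); print("timer",t2(197,250,.05))
E
```

```text
hinge [ 0.4853 -0.2038  0.02  ] [ 0.4863 -0.2076  0.022 ]
jawtips [0.468  0.0198 0.013 ] [0.4047 0.0054 0.013 ]
jaw outer [ 0.4922 -0.0018  0.02  ] [ 0.3933 -0.0187  0.02  ]
used [0.6689 0.0205 0.105 ] [0.6641 0.0276 0.106 ]
juicer rim [0.6691 0.0846 0.056 ] [ 0.6727 -0.0377  0.056 ] [0.7284 0.0254 0.056 ] [0.6101 0.0237 0.056 ]
saucer L,bottom [ 0.6585 -0.1106  0.02  ] [ 0.5872 -0.1836  0.01  ] scene L R top [ 0.7183 -0.1416  0.02  ] [ 0.5965 -0.2174  0.02  ] [ 0.7014 -0.2409  0.02  ] [ 0.6306 -0.1216  0.02  ]
jigger top [ 0.5624 -0.0835  0.1   ] [ 0.566  -0.0895  0.1   ]
pepper base [ 0.7803 -0.1111  0.02  ] [ 0.7809 -0.1099  0.    ]
board corners [0.6414 0.4726 0.019 ] [0.6504 0.1357 0.019 ] [0.4143 0.1309 0.019 ] [0.4046 0.4655 0.019 ]
fresh [0.5605 0.1821 0.032 ] [0.5557 0.1889 0.034 ]
whole [0.5073 0.2791 0.047 ] [0.5045 0.2805 0.047 ]
timer [0.5426 0.3893 0.05  ]
```

```bash
cat >> h.py <<'E'
def Rq(q): return R.from_quat([q[1],q[2],q[3],q[0]])
def tool(heading,pitch=0,flip=0):
    """tongs heading deg, pitch deg (jaws down positive)"""
    T=R.from_euler('z',heading,degrees=True)*R.from_euler('y',pitch,degrees=True)
    M=T.as_matrix(); x,y,z=M.T
    sg=-1 if flip else 1
    return R.from_matrix(np.column_stack([-z,sg*y,sg*x]))
def delta(p,Rt,s=None):
    s=s or get_state(); R0=Rq(s["orientation"])
    sh=R0.inv().apply(np.array(p)-s["tcp_pos"])*1000; rv=(R0.inv()*Rt).as_rotvec(degrees=True)
    return sh.round(1),rv.round(2)
E
python3 - <<'E'
from h import *
s=get_state(); print(Rq(s["orientation"]).as_matrix().round(3))
for f in (0,1): print(delta([.465,-.113,.2],tool(103,0,f)))
E
```

```text
[[-0.     0.453 -0.892]
 [ 0.    -0.892 -0.453]
 [-1.    -0.    -0.   ]]
(array([  31.2, -263.6, -363.5]), array([1.0392e+02, 2.0000e-02, 2.0000e-02]))
(array([  31.2, -263.6, -363.5]), array([-7.608e+01, -2.000e-02,  2.000e-02]))
```

{"fn": "send_rows", "kwargs": {
  "plan": [
    [0,-26,-36,-10,0,0],
    [0,-52,-72,-20,0,0],
    [0,-79,-109,-30,0,0],
    [0,-105,-145,-40,0,0],
    [0,-132,-182,-50,0,0],
    [0,-158,-218,-60,0,0],
    [0,-184,-254,-70,0,0],
    [0,-211,-291,-80,0,0],
    [0,-237,-327,-90,0,0],
    [0,-264,-364,-100,0,0]
  ],
  "claw": 85
}}

```text
clock: 1.6
tcp_pos: [0.4659, -0.1113, 0.2315]
orientation: [0.634, 0.314, 0.633, -0.314]
wrist_force: [0.2, -0.2, -0.4]
finger_gap: 0.0851
```

{"fn": "send_rows", "kwargs": {
  "plan": [
    [0,0,0,-10,0,0],
    [0,0,0,-20,0,0],
    [0,0,0,-30,0,0],
    [0,0,0,-40,0,0],
    [0,0,0,-50,0,0],
    [0,0,0,-60,0,0],
    [0,0,0,-70,0,0],
    [0,0,0,-80,0,0],
    [0,0,0,-90,0,0],
    [0,0,0,-100,0,0]
  ]
}}

```text
clock: 2.85
tcp_pos: [0.4653, -0.1126, 0.2314]
orientation: [0.648, -0.283, 0.648, 0.283]
wrist_force: [-0.5, -0.1, 0.8]
finger_gap: 0.0851
```

{"fn": "send_rows", "kwargs": {
  "plan": [
    [0,0,0,-10,0,0],
    [0,0,0,-20,0,0],
    [0,0,0,-30,0,0],
    [0,0,0,-40,0,0],
    [0,0,0,-50,0,0],
    [0,0,0,-56,0,0],
    [0,0,0,-56,0,0],
    [0,0,0,-56,0,0],
    [0,0,0,-56,0,0],
    [0,0,0,-56,0,0]
  ]
}}

```text
clock: 4.1
tcp_pos: [0.4654, -0.1126, 0.2313]
orientation: [-0.441, 0.553, -0.441, -0.553]
wrist_force: [0.6, 0.5, 0.4]
finger_gap: 0.0853
```

```bash
python3 - <<'E'
from h import *
s=get_state(); print(s["clock"],s["tcp_pos"],s["joint_pos"],Rq(s["orientation"]).as_matrix().round(3),delta([.465,-.113,.2],tool(103)))
d=cam("wrist"); cv2.imwrite("pics/w1.png",d["frame"])
E
```

```text
4.1 [ 0.46538157 -0.11257483  0.23131554] [-4.05176322e-01  1.27085932e-01 -1.91598318e-01  1.25198159e+00
 -5.16050608e-05 -2.20087129e+00] [[ 0.    -0.975 -0.223]
 [-0.    -0.223  0.975]
 [-1.    -0.    -0.   ]] (array([31.3,  0.5, -0.3]), array([-0.11, -0.01,  0.  ]))
```

View pics/w1.png

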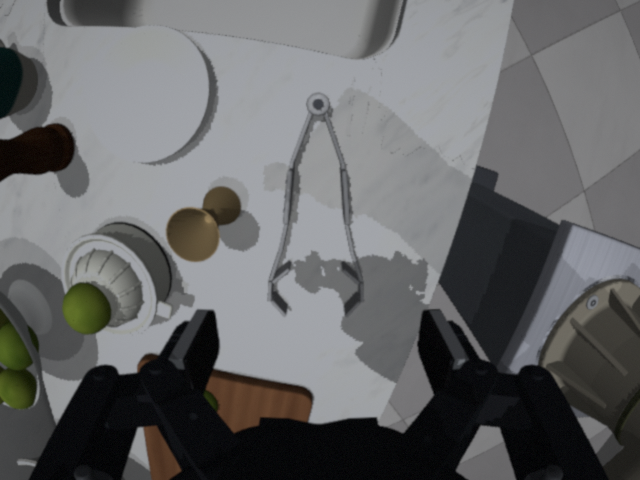

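```bash
python3 - <<'E'
from h import *
d=cam("wrist"); crop(d["frame"],240,80,400,330,3.,"w1c.png")
s=cam("scene"); crop(s["frame"],360,190,440,275,8,"s1c.png")
E
```

```text
(no output)
```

View pics/w1c.png

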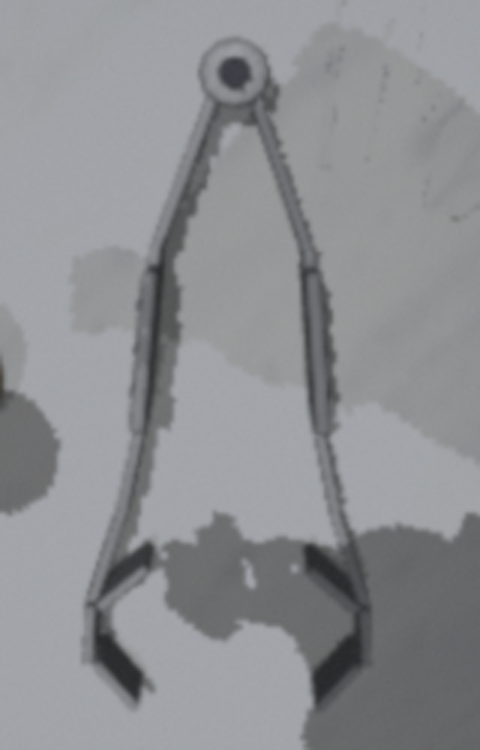

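```bash
python3 - <<'E'
from h import *
d=cam("wrist")
f=lambda u,v,z:px(d,240+u/3,80+v/3,z,True)
h=f(234,72,.022)
a,b,c,e=f(150,266,.038),f(131,431,.038),f(314,266,.038),f(333,431,.038)
g,k=f(88,632,.026),f(370,632,.026)
print(h,a,b,c,e,g,k,sep="\n")
m=(a+b+c+e)/4; mj=(g+k)/2
print("grip",m,"jawmid",mj,"head from hinge-jaw",np.degrees(np.arctan2(*(mj-h)[1::-1])),"hinge-grip",np.degrees(np.arctan2(*(m-h)[1::-1])))
print("dist",np.linalg.norm((m-h)[:2]),np.linalg.norm((mj-h)[:2]),np.linalg.norm(g-k),np.linalg.norm(((a+b)-(c+e))/2))
E
```

```text
[ 0.48675348 -0.20599615  0.022     ]
[ 0.49829956 -0.142756    0.038     ]
[ 0.4934661 -0.0903983  0.038    ]
[ 0.4499845  -0.15381672  0.038     ]
[ 0.43160327 -0.10458057  0.038     ]
[ 0.49460632 -0.01150711  0.026     ]
[ 0.39850672 -0.03360851  0.026     ]
grip [ 0.46833836 -0.1228879   0.038     ] jawmid [ 0.44655652 -0.02255781  0.026     ] head from hinge-jaw 102.35989871495966 hinge-grip 102.49373621224257
dist 0.0851240158376902 0.1877908909438164 0.09860833999948466 0.056516310705879716
```

```bash
python3 - <<'E'
from h import *
print(delta([.4685,-.122,.002],tool(102.4)))
E
```

```text
(array([229.3,  -1. ,  -9.9]), array([ 0.51, -0.  , -0.  ]))
```

{"fn": "send_rows", "kwargs": {
  "plan": [
    [30,-1,-10,0.5,0,0],
    [70,-1,-10,0.5,0,0],
    [110,-1,-10,0.5,0,0],
    [150,-1,-10,0.5,0,0],
    [180,-1,-10,0.5,0,0],
    [205,-1,-10,0.5,0,0],
    [220,-1,-10,0.5,0,0],
    [227,-1,-10,0.5,0,0],
    [229,-1,-10,0.5,0,0],
    [229,-1,-10,0.5,0,0]
  ]
}}

```text
clock: 5.55
tcp_pos: [0.4692, -0.1224, 0.0029]
orientation: [-0.443, 0.552, -0.443, -0.551]
wrist_force: [-0.1, 0.3, 0.7]
finger_gap: 0.0849
```

```bash
python3 - <<'E'
from h import *
s=get_state(); print(s["tcp_pos"],s["wrist_force"],s["finger_gap"])
d=cam("wrist"); cv2.imwrite("pics/w2.png",d["frame"])
E
```

```text
[ 0.46916525 -0.12236639  0.00293736] [-0.08115061  0.33831416  0.73269955] 0.08490436507601828
```

View pics/w2.png

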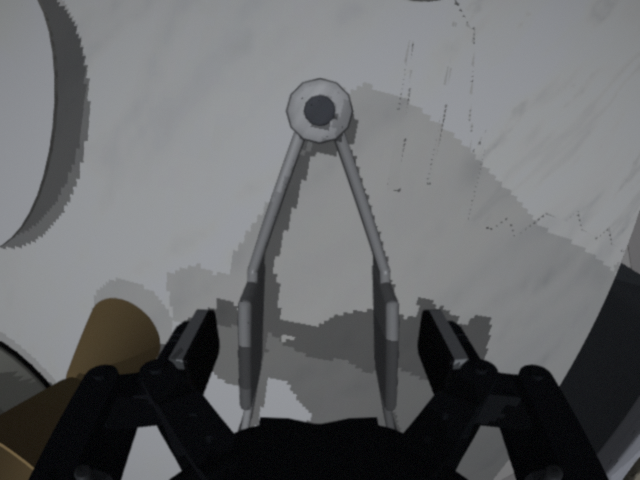

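{"fn": "send_rows", "kwargs": {
  "plan": [
    [0,0,0,0,0,0],
    [0,0,0,0,0,0],
    [0,0,0,0,0,0],
    [0,0,0,0,0,0],
    [0,0,0,0,0,0],
    [0,0,0,0,0,0],
    [0,0,0,0,0,0],
    [0,0,0,0,0,0],
    [0,0,0,0,0,0],
    [0,0,0,0,0,0]
  ],
  "claw": 56,
  "newtons": 40
}}

```text
clock: 6.85
tcp_pos: [0.4695, -0.1221, 0.0033]
orientation: [-0.443, 0.552, -0.443, -0.551]
wrist_force: [0.3, 1.7, 6.5]
finger_gap: 0.0561
```

```bash
python3 - <<'E'
from h import *
s=get_state(); print(s["tcp_pos"],s["wrist_force"],s["finger_gap"])
d=cam("wrist"); cv2.imwrite("pics/w3.png",d["frame"])
s=cam("scene"); cv2.imwrite("pics/s3.png",s["frame"])
E
```

```text
[ 0.46947432 -0.12208948  0.00334502] [0.27950442 1.70740667 6.53542753] 0.056085603444990334
```

View pics/w3.png

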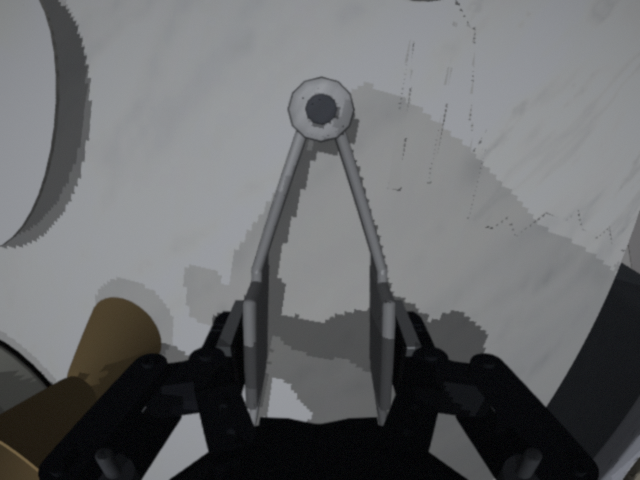

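{"fn": "send_rows", "kwargs": {
  "plan": [
    [-3,0,0,0,0,0],
    [-10,0,0,0,0,0],
    [-25,0,0,0,0,0],
    [-45,0,0,0,0,0],
    [-70,0,0,0,0,0],
    [-100,0,0,0,0,0],
    [-130,0,0,0,0,0],
    [-160,0,0,0,0,0],
    [-185,0,0,0,0,0],
    [-200,0,0,0,0,0]
  ]
}}

```text
clock: 8.2
tcp_pos: [0.469, -0.1223, 0.2044]
orientation: [-0.443, 0.552, -0.443, -0.55]
wrist_force: [0.0, 0.2, -1.1]
finger_gap: 0.0559
```

```bash
cat >> h.py <<'E'
def ray(d,u,v,fish=False):
    a=px(d,u,v,0,fish); Rm=cv2.Rodrigues(np.array(d["rvec"],float))[0]; C=-Rm.T@np.array(d["tvec"],float).ravel()
    return C,(a-C)/np.linalg.norm(a-C)
def tri(*rays):
    A=np.zeros((3,3));b=np.zeros(3)
    for C,w in rays:
        M=np.eye(3)-np.outer(w,w);A+=M;b+=M@C
    P=np.linalg.solve(A,b); return P,[np.linalg.norm((np.eye(3)-np.outer(w,w))@(P-C)) for C,w in rays]
def greens(d,amin=60):
    hsv=cv2.cvtColor(d["frame"],cv2.COLOR_BGR2HSV); m=cv2.inRange(hsv,(28,110,30),(60,255,255))
    n,l,st,c=cv2.connectedComponentsWithStats(m); return [(c[i].round(2),st[i].tolist()) for i in range(1,n) if st[i][4]>amin]
E
python3 - <<'E'
from h import *
s=get_state(); print(s["clock"],s["tcp_pos"],s["wrist_force"],s["finger_gap"])
t=cam("top");c=cam("scene");w=cam("wrist"); cv2.imwrite("pics/w4.png",w["frame"]);cv2.imwrite("pics/s4.png",c["frame"]);cv2.imwrite("pics/t4.png",t["frame"])
for n,d in (("t",t),("s",c),("w",w)): 
    for g in greens(d): print(n,g)
E
```

```text
8.2 [ 0.46896951 -0.12228071  0.20444674] [ 0.04683004  0.23529935 -1.10132986] 0.05593587092771942
t (array([347.06, 170.61]), [329, 159, 39, 29, 717])
t (array([323.1, 173.8]), [319, 164, 11, 20, 168])
t (array([373.78, 219.54]), [366, 212, 16, 16, 199])
t (array([109.67, 229.83]), [101, 221, 19, 18, 269])
t (array([ 57.34, 234.82]), [49, 227, 18, 17, 240])
t (array([ 43.48, 255.67]), [35, 248, 18, 17, 247])
t (array([317.15, 258.15]), [309, 250, 17, 17, 216])
t (array([284.26, 274.44]), [276, 266, 18, 18, 256])
s (array([467.73,  27.23]), [457, 11, 28, 48, 478])
s (array([244.47, 199.9 ]), [212, 178, 64, 40, 1588])
s (array([318.98, 202.11]), [311, 194, 18, 17, 245])
s (array([317.13, 271.09]), [308, 262, 20, 19, 300])
s (array([312.32, 298.93]), [301, 288, 23, 23, 422])
s (array([ 90.16, 448.78]), [73, 433, 35, 33, 854])
w (array([ 78.1 , 333.51]), [54, 307, 50, 53, 1969])
w (array([ 11.8 , 394.38]), [0, 343, 32, 87, 1772])
w (array([192.04, 428.18]), [178, 413, 29, 31, 655])
```

View pics/s4.png

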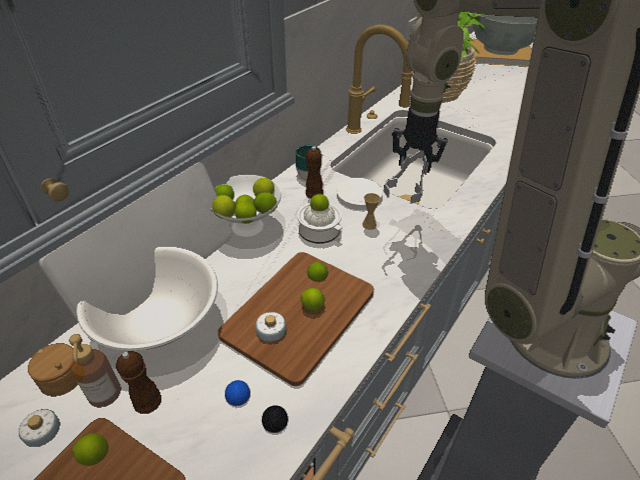

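View pics/w4.png

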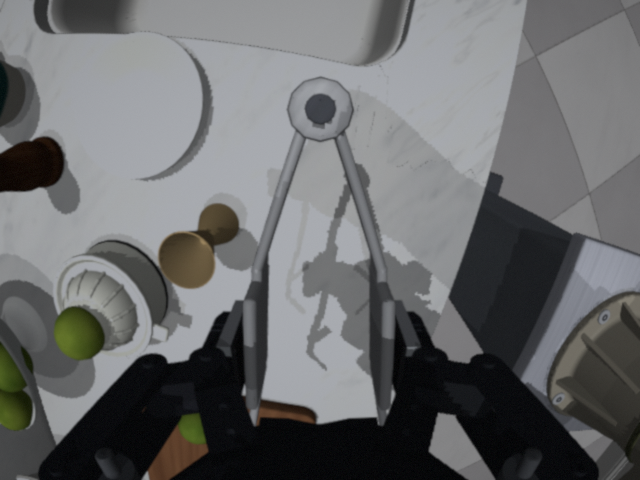

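```bash
cat >> h.py <<'E'
from scipy.optimize import least_squares
zz=np.array([0,5,10,15,20,25,30,33,35])/1000; rr=np.array([25.5,26.6,27,26.5,25,21.5,15,9,0])/1000
ang=np.linspace(0,2*np.pi,40)
HALF=np.array([[r*np.cos(a),r*np.sin(a),z] for r,z in zip(rr,zz) for a in ang])
def fit(P0,obs,z,model=HALF):
    def cen(d,P,f):
        h=cv2.convexHull(np.array([proj(d,p+P,f) for p in model],np.float32)); m=cv2.moments(h); return np.array([m['m10']/m['m00'],m['m01']/m['m00']])
    r=least_squares(lambda q:np.concatenate([cen(d,np.array([q[0],q[1],z]),f)-o for d,o,f in obs]),P0[:2],diff_step=1e-3)
    return r.x,r.fun
E
python3 - <<'E'
from h import *
t=cam("top");c=cam("scene")
print("used t",fit([.667,.023],[(t,[373.78,219.54],False)],.0895)[0],"s",fit([.667,.023],[(c,[318.98,202.11],False)],.0895)[0],fit([.667,.023],[(t,[373.78,219.54],False),(c,[318.98,202.11],False)],.0895))
print("fresh t",fit([.557,.185],[(t,[317.15,258.15],False)],.019)[0],"s",fit([.557,.185],[(c,[317.13,271.09],False)],.019)[0])
crop(t["frame"],345,195,405,255,10,"t5.png"); crop(c["frame"],290,180,350,250,10,"s5.png")
E
```

```text
used t [0.67133073 0.02134934] s [0.67124494 0.02140266] (array([0.67129691, 0.0213604 ]), array([-0.00394239,  0.01123534, -0.0064857 , -0.01439569]))
fresh t [0.56192247 0.18366399] s [0.56071306 0.18452574]
```

View pics/t5.png

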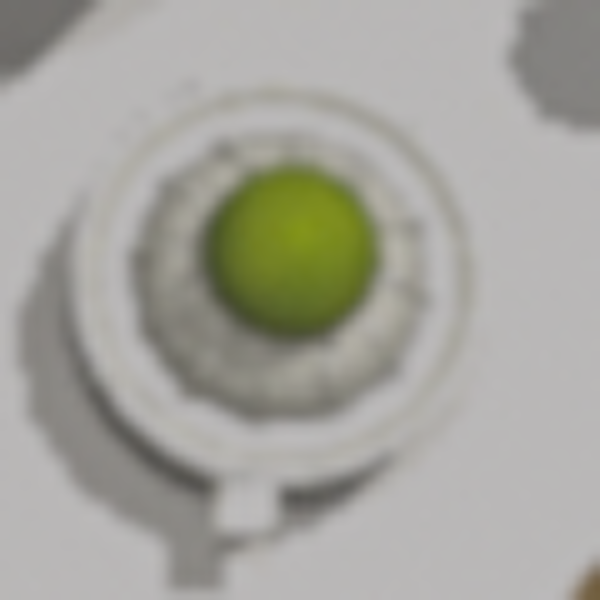

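View pics/s5.png

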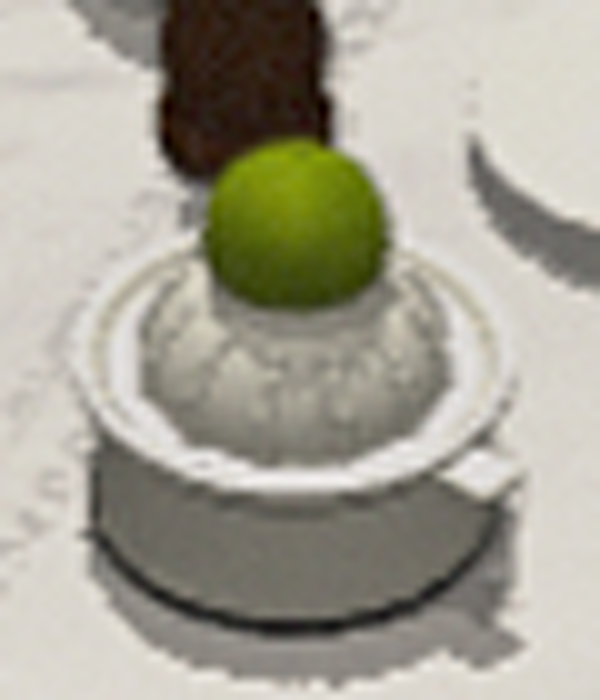

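```bash
python3 - <<'E'
from h import *
t=cam("top");c=cam("scene")
for d,cx,cy,pts in ((t,345,195,[(75,285),(470,285),(272,90),(272,487)]),(c,290,180,[(72,350),(512,350)])):
    for u,v in pts: print(px(d,cx+u/10,cy+v/10,.056).round(4))
def rimc(P,d): 
    pts=np.array([proj(d,[P[0]+.063*np.cos(a),P[1]+.063*np.sin(a),.056]) for a in ang]); return pts.min(0),pts.max(0)
for P in ([.669,.021],[.671,.0214],[.673,.023]): print(P,"t",[(x-[345,195])*10 for x in rimc(P,t)],"s",[(x-[290,180])*10 for x in rimc(P,c)])
# tongs target
def tgt(J,hd,p,j=(.105,0,.008)):
    Rt=R.from_euler('z',hd,degrees=True)*R.from_euler('y',p,degrees=True); return (np.array(J)-Rt.apply(j)).round(4)
print(tgt([.6713,.0214,.103],0,8))
P=tgt([.6713,.0214,.103],0,8); print(delta(P+[0,0,.1],tool(0,8)))
E
```

```text
[0.6661 0.0807 0.056 ]
[ 0.6697 -0.0377  0.056 ]
[0.7277 0.0225 0.056 ]
[0.6066 0.0208 0.056 ]
[0.7192 0.0596 0.056 ]
[ 0.6184 -0.0136  0.056 ]
[0.669, 0.021] t [array([64.34656455, 76.30626906]), array([484.06654082, 488.76013263])] s [array([ 72.96864847, 209.76012236]), array([518.14596529, 491.78830236])]
[0.671, 0.0214] t [array([63.14587983, 69.79408022]), array([482.78924041, 482.09660584])] s [array([ 66.47782817, 207.97604535]), array([511.4595607 , 489.75263394])]
[0.673, 0.023] t [array([57.94599914, 63.16783121]), array([477.51379786, 475.31825953])] s [array([ 57.41941002, 208.22388388]), array([502.44041312, 490.04472886])]
[0.5662 0.0214 0.1097]
(array([  -8.6, -126.8,  118.7]), array([102.24,   5.7 ,   7.01]))
```

{"fn": "send_rows", "kwargs": {
  "plan": [
    [-1,-13,12,10.2,0.6,0.7],
    [-2,-25,24,20.4,1.1,1.4],
    [-3,-38,36,30.7,1.7,2.1],
    [-4,-51,48,40.9,2.3,2.8],
    [-5,-63,60,51.1,2.9,3.5],
    [-6,-76,72,61.3,3.4,4.2],
    [-7,-89,83,71.6,4,4.9],
    [-8,-101,95,81.8,4.6,5.6],
    [-9,-114,107,92,5.1,6.3],
    [-9,-127,119,102.2,5.7,7]
  ]
}}

```text
clock: 9.8
tcp_pos: [0.567, 0.022, 0.2101]
orientation: [0.656, 0.002, 0.755, -0.002]
wrist_force: [0.2, -0.1, -1.8]
finger_gap: 0.0561
```

```bash
cat >> h.py <<'E'
def tgt(J,hd,p,j=(.105,0,.008)):
    Rt=R.from_euler('z',hd,degrees=True)*R.from_euler('y',p,degrees=True); return (np.array(J)-Rt.apply(j)).round(4)
E
python3 - <<'E'
from h import *
s=get_state(); print(s["clock"],s["tcp_pos"],s["joint_pos"].round(3),s["finger_gap"]); P=tgt([.6713,.0214,.103],0,8); print(delta(P,tool(0,8)),delta(P+[0,0,.1],tool(0,8)))
t=cam("top");c=cam("scene"); crop(t["frame"],300,170,460,290,5,"t6.png"); crop(c["frame"],270,120,430,240,5,"s6.png")
E
```

```text
9.8 [0.5670051  0.02199098 0.21013432] [-0.095  0.426  0.148  1.432 -0.014 -0.089] 0.056114620788583834
(array([99.6, -0.5, 13.2]), array([-0.3 ,  0.  ,  0.03])) (array([ 0.5, -0.6, -0.7]), array([-0.3 ,  0.  ,  0.03]))
```

View pics/t6.png

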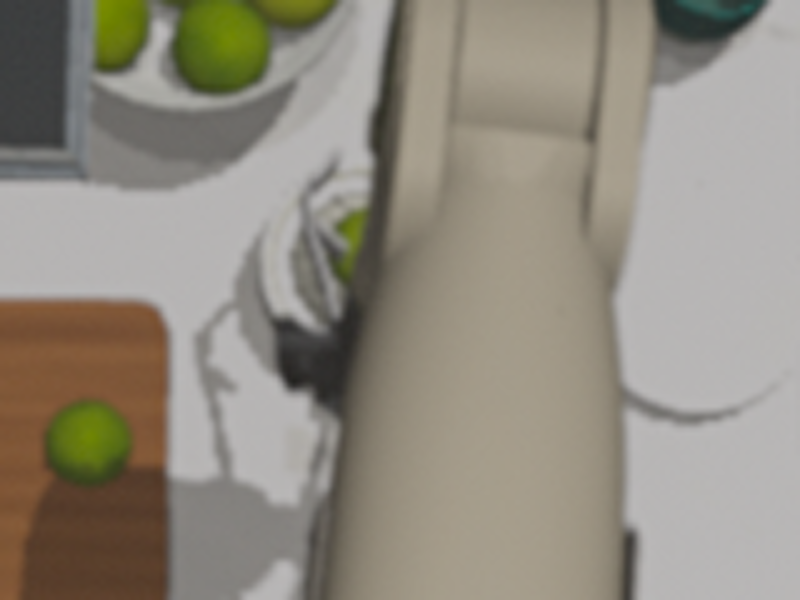

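View pics/s6.png

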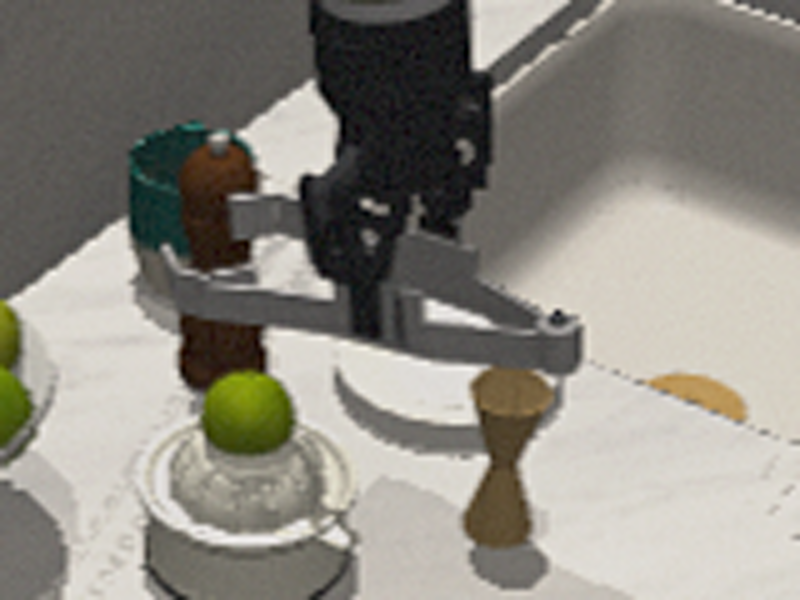

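```bash
cat >> h.py <<'E'
def tongs_pts(s,off=(0,0,-.003)):
    Rt=Rq(s["orientation"]); M=Rt.as_matrix(); T=np.column_stack([M[:,2],M[:,1],-M[:,0]])
    o=s["tcp_pos"]+T@np.array(off); return o,T
E
python3 - <<'E'
from h import *
s=get_state(); c=cam("scene"); o,T=tongs_pts(s)
for n,p in dict(hingetop=(-.089,0,.022),hingeback=(-.1,0,.0),Lpanel_t_f=(.026,.028,.038),Lpanel_b_f=(.026,.028,0),Ljaw_out_f_top=(.112,.047,.026),Ljaw_tip=(.13,.03,.026),Rjaw_out=(.112,-.047,.026)).items():
    print(n,((proj(c,o+T@np.array(p))-[270,120])*5).round(0))
E
```

```text
hingetop [567. 321.]
hingeback [588. 365.]
Lpanel_t_f [334. 268.]
Lpanel_b_f [340. 333.]
Ljaw_out_f_top [176. 269.]
Ljaw_tip [168. 246.]
Rjaw_out [281. 187.]
```

{"fn": "send_rows", "kwargs": {
  "plan": [
    [4,-0.5,0,-0.3,0,0],
    [12,-0.5,2,-0.3,0,0],
    [20,-0.5,3,-0.3,0,0],
    [30,-0.5,4,-0.3,0,0],
    [40,-0.5,5,-0.3,0,0],
    [48,-0.5,6,-0.3,0,0],
    [54,-0.5,7,-0.3,0,0],
    [58,-0.5,7.5,-0.3,0,0],
    [60,-0.5,8,-0.3,0,0],
    [60,-0.5,8,-0.3,0,0]
  ],
  "claw": 57.5
}}

```text
clock: 11.2
tcp_pos: [0.5668, 0.0209, 0.1508]
orientation: [0.657, -0.002, 0.754, 0.002]
wrist_force: [-0.1, -0.0, -0.5]
finger_gap: 0.0572
```

```bash
python3 - <<'E'
from h import *
s=get_state(); print(s["clock"],s["tcp_pos"],s["finger_gap"]); P=tgt([.6713,.0214,.103],0,8); print(delta(P,tool(0,8)))
c=cam("scene"); crop(c["frame"],280,140,400,230,6.6,"s7.png")
w=cam("wrist"); cv2.imwrite("pics/w7.png",w["frame"])
E
```

```text
11.2 [0.56679909 0.02085759 0.15080025] 0.057210594686948855
(array([40.8,  0.6,  5. ]), array([0.33, 0.14, 0.06]))
```

View pics/s7.png

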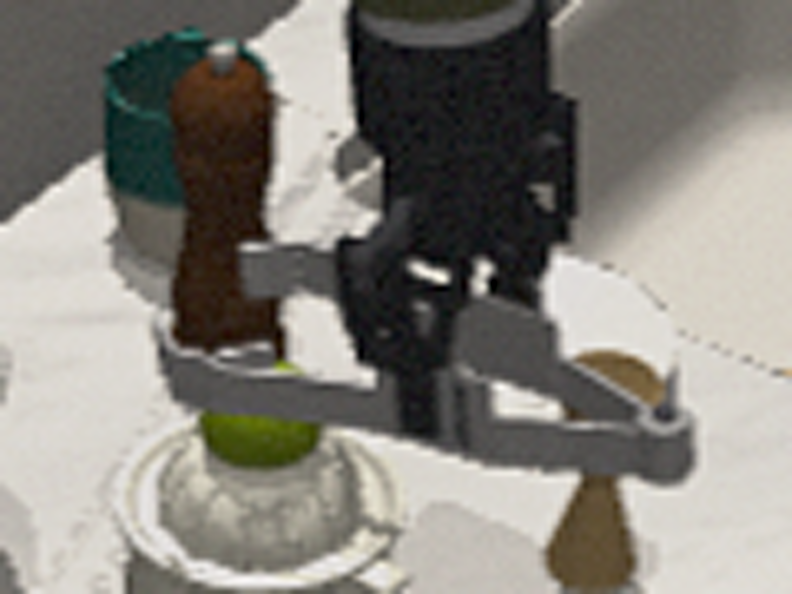

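View pics/w7.png

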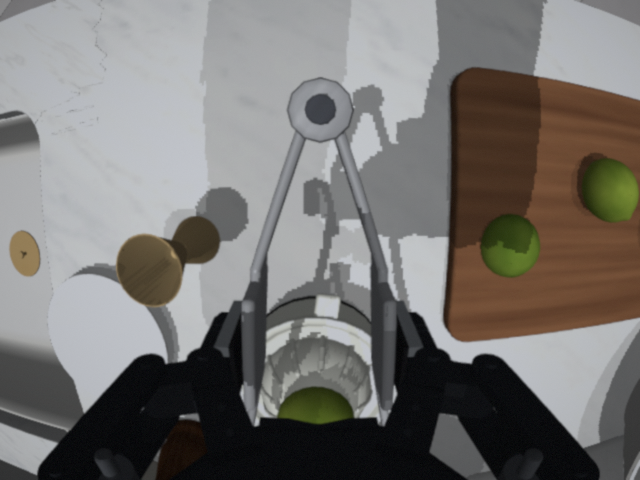

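{"fn": "send_rows", "kwargs": {
  "plan": [
    [4,0.5,0.5,0.3,0,0],
    [10,0.5,1,0.3,0,0],
    [16,0.5,2,0.3,0,0],
    [22,0.5,3,0.3,0,0],
    [28,0.5,3.5,0.3,0,0],
    [33,0.5,4,0.3,0,0],
    [37,0.5,4.5,0.3,0,0],
    [40,0.5,5,0.3,0,0],
    [40,0.5,5,0.3,0,0],
    [40,0.5,5,0.3,0,0]
  ]
}}

```text
clock: 12.55
tcp_pos: [0.5663, 0.0213, 0.1106]
orientation: [0.657, -0.001, 0.754, -0.0]
wrist_force: [0.1, -0.2, -2.1]
finger_gap: 0.0575
```

```bash
python3 - <<'E'
from h import *
s=get_state(); print(s["clock"],s["tcp_pos"],s["wrist_force"],s["finger_gap"]); P=tgt([.6713,.0214,.103],0,8); print(delta(P,tool(0,8)))
c=cam("scene"); crop(c["frame"],280,140,400,230,6.6,"s8.png")
E
```

```text
12.55 [0.5663128  0.02133546 0.11061382] [ 0.11040605 -0.15869899 -2.07024768] 0.05749689104008799
(array([0.9, 0.1, 0. ]), array([0.03, 0.14, 0.06]))
```

View pics/s8.png

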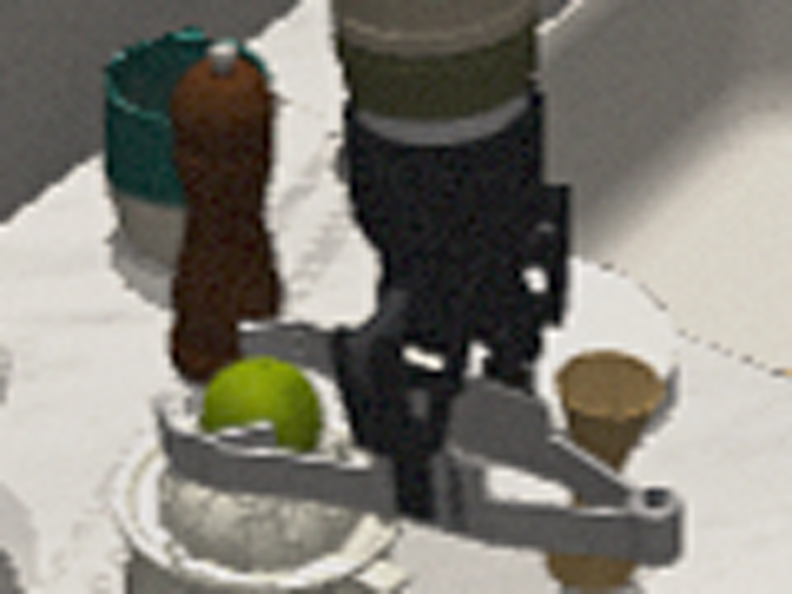

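{"fn": "send_rows", "kwargs": {
  "plan": [
    [0,0,0,0,0,0],
    [0,0,0,0,0,0],
    [0,0,0,0,0,0],
    [0,0,0,0,0,0],
    [0,0,0,0,0,0],
    [0,0,0,0,0,0],
    [0,0,0,0,0,0],
    [0,0,0,0,0,0],
    [0,0,0,0,0,0],
    [0,0,0,0,0,0]
  ],
  "claw": 40,
  "newtons": 30
}}

```text
clock: 13.85
tcp_pos: [0.5663, 0.0214, 0.1105]
orientation: [0.657, -0.001, 0.754, -0.0]
wrist_force: [1.1, -1.0, -0.0]
finger_gap: 0.0422
```

```bash
python3 - <<'E'
from h import *
s=get_state(); print(s["clock"],s["tcp_pos"],s["wrist_force"],s["finger_gap"])
c=cam("scene"); crop(c["frame"],280,140,400,230,6.6,"s9.png")
E
```

```text
13.85 [0.56629496 0.02136137 0.11049004] [ 1.09734171 -0.95269702 -0.03918041] 0.042165914092828494
```

View pics/s9.png

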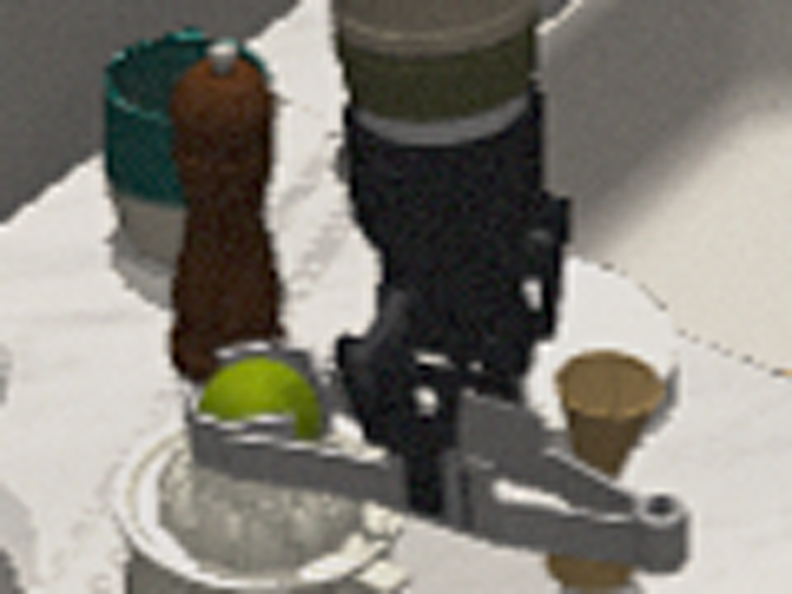

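{"fn": "send_rows", "kwargs": {
  "plan": [
    [-2,0,0,0,0,0],
    [-6,0,-1,0,0,0],
    [-14,0,-2,0,0,0],
    [-24,0,-3,0,0,0],
    [-36,0,-5,0,0,0],
    [-50,0,-7,0,0,0],
    [-64,0,-9,0,0,0],
    [-78,0,-11,0,0,0],
    [-86,0,-12,0,0,0],
    [-89,0,-12.5,0,0,0]
  ]
}}

```text
clock: 15.15
tcp_pos: [0.5663, 0.0214, 0.2009]
orientation: [0.657, -0.001, 0.754, -0.0]
wrist_force: [-0.2, 0.4, -2.2]
finger_gap: 0.0425
```

```bash
python3 - <<'E'
from h import *
s=get_state(); print(s["clock"],s["tcp_pos"],s["wrist_force"],s["finger_gap"])
c=cam("scene"); crop(c["frame"],280,120,400,210,6.6,"s10.png")
t=cam("top"); crop(t["frame"],350,160,480,260,6,"t10.png")
w=cam("wrist"); cv2.imwrite("pics/w10.png",w["frame"])
# saucer edges predicted
for P in ([.659,-.183],[.662,-.181],[.656,-.186]):
    for n,d in(("s",c),("t",t)):
        pts=np.array([proj(d,[P[0]+.072*np.cos(a),P[1]+.072*np.sin(a),.02]) for a in ang]); print(P,n,pts.min(0).round(1),pts.max(0).round(1))
E
```

```text
15.15 [0.56627195 0.02141987 0.20094067] [-0.17140085  0.4322387  -2.17022883] 0.042458293593526944
[0.659, -0.183] s [336.7 178. ] [382.8 205.5]
[0.659, -0.183] t [414.4 207.5] [461.4 253.8]
[0.662, -0.181] s [335.6 177.9] [381.6 205.5]
[0.662, -0.181] t [413.7 206.6] [460.7 252.8]
[0.656, -0.186] s [338.1 177.9] [384.1 205.4]
[0.656, -0.186] t [415.4 208.5] [462.4 254.8]
```

View pics/s10.png

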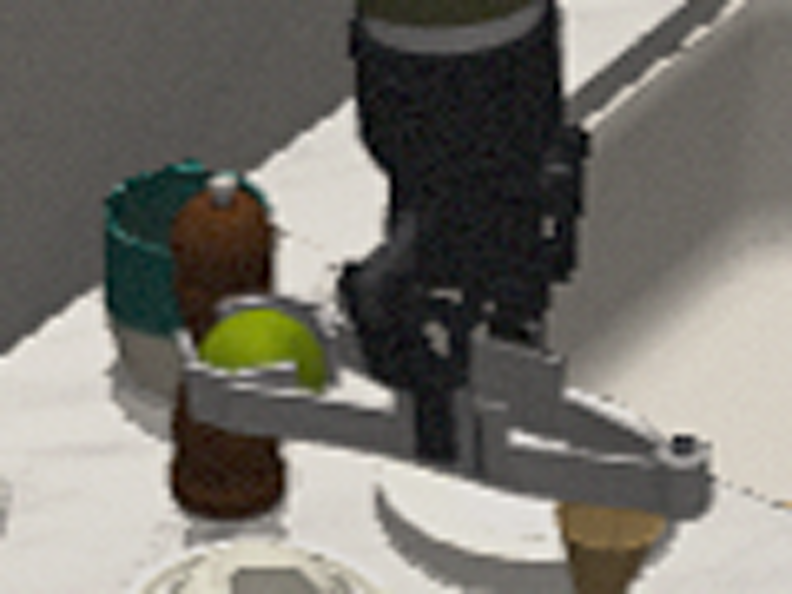

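View pics/w10.png

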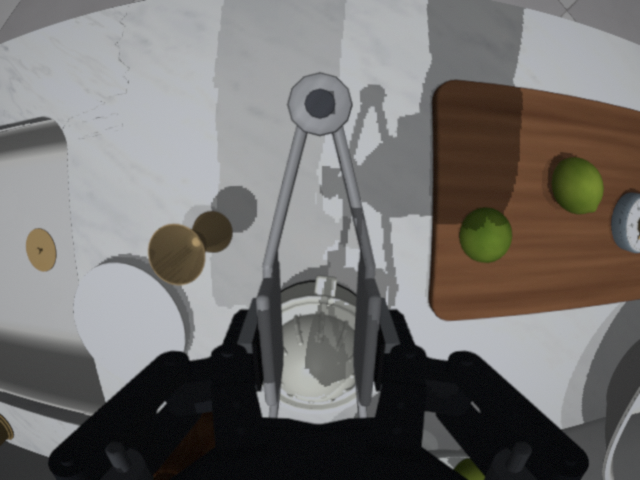

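View pics/t10.png

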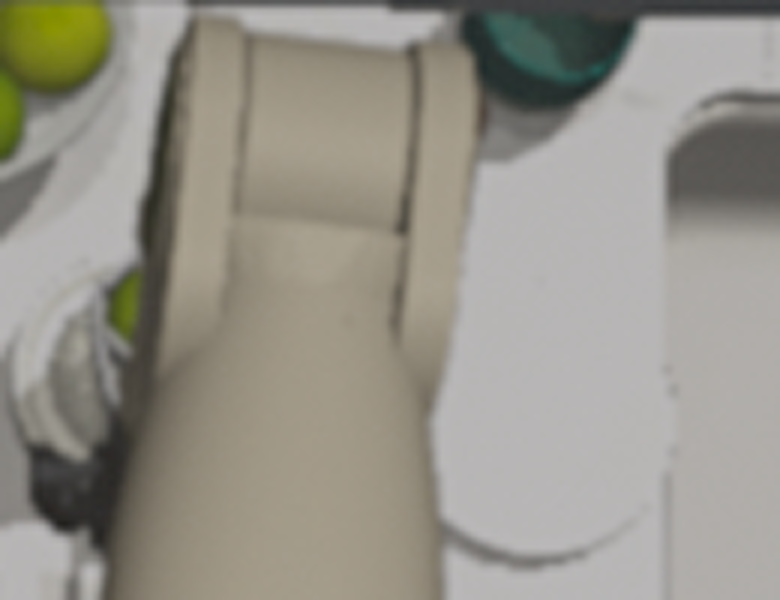

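```bash
python3 - <<'E'
from h import *
print(delta([.5603,-.2189,.195],tool(20,8)))
E
```

```text
(array([   6. , -240.3,   -4.9]), array([-19.77,   0.09,  -2.71]))
```

{"fn": "send_rows", "kwargs": {
  "plan": [
    [0,-10,0,-1,0,-0.1],
    [1,-35,0,-3,0,-0.4],
    [2,-65,-1,-5,0,-0.7],
    [3,-98,-2,-8,0,-1.1],
    [4,-131,-3,-11,0.1,-1.5],
    [4,-164,-3,-14,0.1,-1.9],
    [5,-195,-4,-16.5,0.1,-2.2],
    [6,-220,-5,-18.5,0.1,-2.5],
    [6,-236,-5,-19.8,0.1,-2.7],
    [6,-240,-5,-19.8,0.1,-2.7]
  ]
}}

```text
clock: 16.55
tcp_pos: [0.5598, -0.22, 0.1947]
orientation: [0.646, -0.13, 0.744, 0.114]
wrist_force: [-0.9, 0.5, -1.3]
finger_gap: 0.0423
```

```bash
python3 - <<'E'
from h import *
s=get_state(); print(s["clock"],s["tcp_pos"],s["wrist_force"],s["finger_gap"])
print(delta([.5603,-.2189,.0325],tool(20,8)))
c=cam("scene"); crop(c["frame"],300,90,440,220,6,"s11.png")
w=cam("wrist"); cv2.imwrite("pics/w11.png",w["frame"])
for g in greens(c): print(g)
E
```

```text
16.55 [ 0.55981239 -0.21995261  0.1946614 ] [-0.85149531  0.51986353 -1.29015754] 0.04233994726637349
(array([160.5,   0.7,  23.4]), array([-0.07, -0.02, -0.05]))
(array([438.45,  30.91]), [419, 2, 39, 60, 1578])
(array([363.07, 141.84]), [356, 138, 16, 9, 97])
(array([244.48, 199.9 ]), [212, 178, 64, 40, 1588])
(array([317.17, 271.12]), [308, 262, 20, 19, 303])
(array([312.33, 298.96]), [301, 288, 23, 23, 423])
(array([ 90.18, 448.84]), [73, 433, 35, 33, 857])
```

View pics/s11.png

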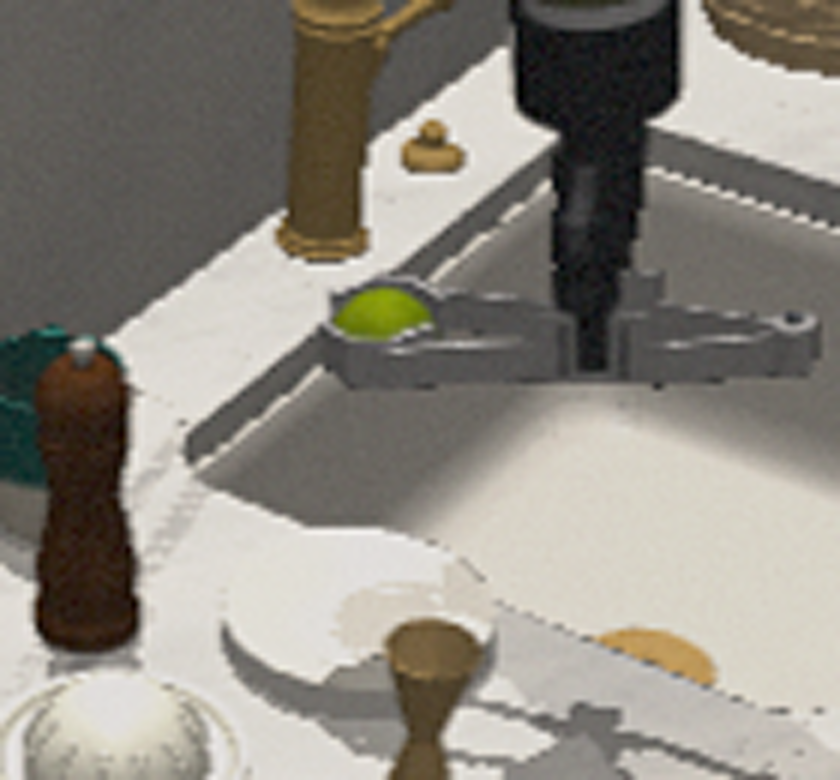

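View pics/w11.png

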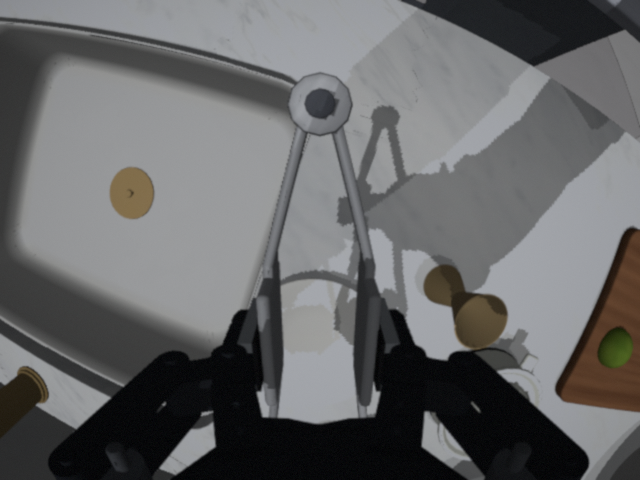

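{"fn": "send_rows", "kwargs": {
  "plan": [
    [5,0.7,1,0,0,0],
    [20,0.7,3,0,0,0],
    [42,0.7,6,0,0,0],
    [67,0.7,10,0,0,0],
    [92,0.7,13,0,0,0],
    [115,0.7,17,0,0,0],
    [135,0.7,20,0,0,0],
    [148,0.7,22,0,0,0],
    [157,0.7,23,0,0,0],
    [160,0.7,23.4,0,0,0]
  ]
}}

```text
clock: 17.9
tcp_pos: [0.5609, -0.2174, 0.0331]
orientation: [0.646, -0.131, 0.743, 0.114]
wrist_force: [0.2, -0.3, -0.9]
finger_gap: 0.0425
```

```bash
python3 - <<'E'
from h import *
s=get_state(); print(s["clock"],s["tcp_pos"],s["wrist_force"],s["finger_gap"])
print(delta([.5603,-.2189,.0325],tool(20,8)))
c=cam("scene"); crop(c["frame"],320,130,440,230,6.6,"s12.png")
w=cam("wrist"); cv2.imwrite("pics/w12.png",w["frame"])
E
```

```text
17.9 [ 0.56089091 -0.21736692  0.03314658] [ 0.22386693 -0.27297176 -0.92316029] 0.04245424839124755
(array([ 0.8, -1.2, -1. ]), array([ 0.04, -0.  , -0.02]))
```

View pics/s12.png

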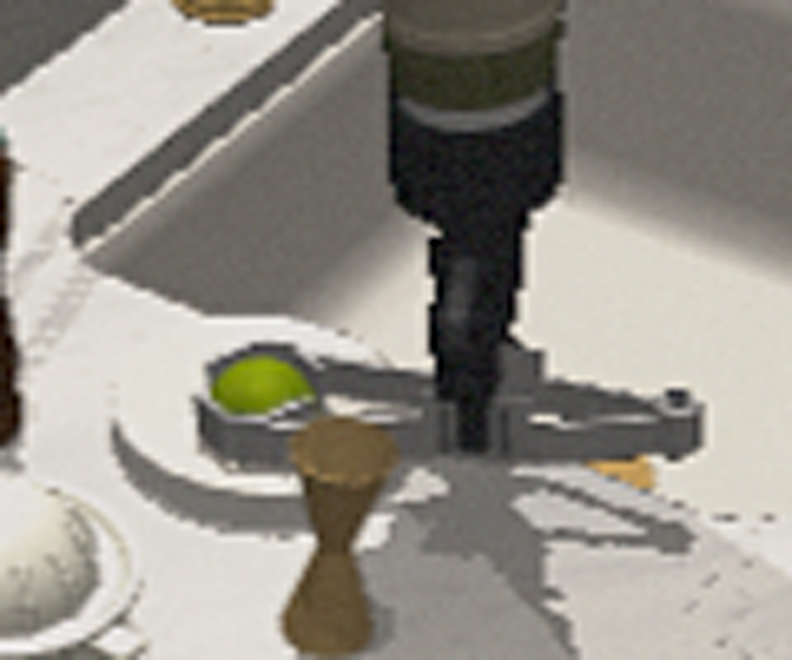

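View pics/w12.png

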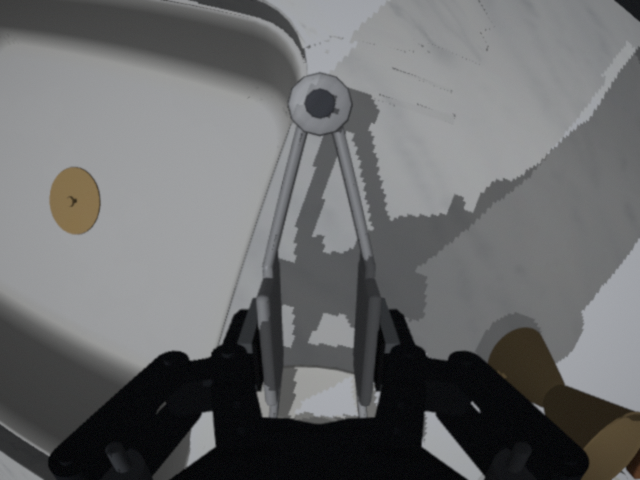

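{"fn": "send_rows", "kwargs": {
  "plan": [
    [0.5,0,0,0,0,0],
    [1,0,0,0,0,0],
    [1,0,0,0,0,0],
    [1,0,0,0,0,0],
    [1,0,0,0,0,0],
    [1,0,0,0,0,0],
    [1,0,0,0,0,0],
    [1,0,0,0,0,0],
    [1,0,0,0,0,0],
    [1,0,0,0,0,0]
  ],
  "claw": 51
}}

```text
clock: 19.25
tcp_pos: [0.561, -0.2176, 0.0326]
orientation: [0.646, -0.131, 0.743, 0.114]
wrist_force: [0.5, 0.2, -1.0]
finger_gap: 0.0512
```

```bash
python3 - <<'E'
from h import *
s=get_state(); print(s["clock"],s["tcp_pos"],s["wrist_force"],s["finger_gap"])
c=cam("scene"); crop(c["frame"],320,130,440,230,6.6,"s13.png")
E
```

```text
19.25 [ 0.56095036 -0.21763265  0.03260464] [ 0.46669365  0.16745686 -0.99849577] 0.05117331199533776
```

View pics/s13.png

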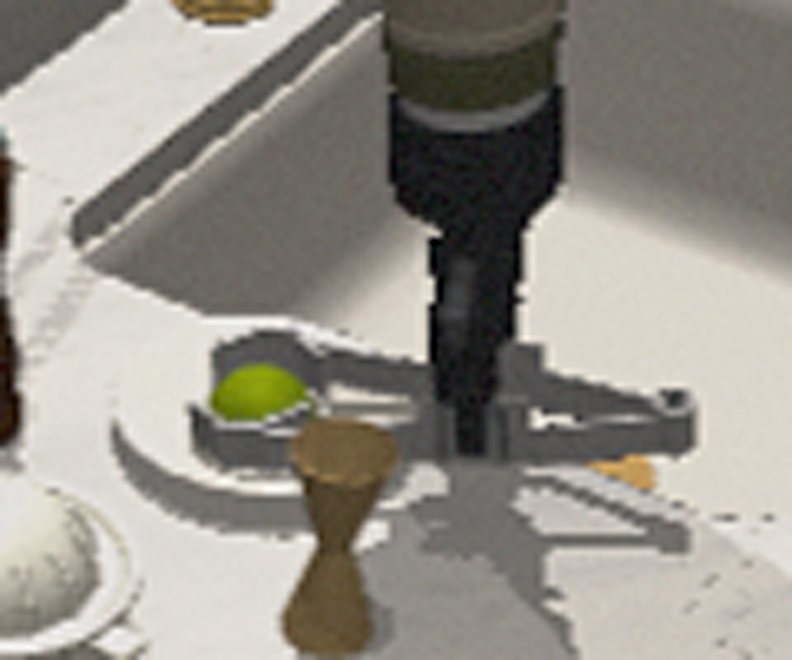

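{"fn": "send_rows", "kwargs": {
  "plan": [
    [0,0,0,0,0,0],
    [0,0,0,0,0,0],
    [-3,0,-0.4,0,0,0],
    [-10,0,-1.4,0,0,0],
    [-22,0,-3,0,0,0],
    [-40,0,-6,0,0,0],
    [-65,0,-9,0,0,0],
    [-95,0,-13,0,0,0],
    [-120,0,-17,0,0,0],
    [-140,0,-20,0,0,0]
  ],
  "claw": 54
}}

```text
clock: 20.55
tcp_pos: [0.561, -0.218, 0.1769]
orientation: [0.647, -0.132, 0.742, 0.114]
wrist_force: [0.1, 0.4, -1.4]
finger_gap: 0.0541
```

```bash
python3 - <<'E'
from h import *
s=get_state(); print(s["clock"],s["tcp_pos"],s["wrist_force"],s["finger_gap"])
c=cam("scene"); crop(c["frame"],320,110,440,210,6.6,"s14.png"); t=cam("top"); crop(t["frame"],380,180,500,270,6.6,"t14.png")
for n,d in (("t",t),("s",c)):
  for g in greens(d): print(n,g)
E
```

```text
20.55 [ 0.56101665 -0.21796243  0.17689956] [ 0.14731244  0.39485362 -1.35224111] 0.0540855282272045
t (array([347.11, 170.59]), [329, 159, 39, 29, 712])
t (array([323.1, 173.8]), [319, 164, 11, 20, 168])
t (array([109.69, 229.86]), [101, 221, 19, 18, 270])
t (array([433.85, 232.13]), [430, 225, 10, 13, 78])
t (array([ 57.34, 234.82]), [49, 227, 18, 17, 240])
t (array([ 43.47, 255.75]), [35, 248, 18, 17, 245])
t (array([317.16, 258.12]), [309, 250, 17, 17, 217])
t (array([284.26, 274.44]), [276, 266, 18, 18, 256])
s (array([437.28,  33.15]), [419, 9, 38, 53, 1432])
s (array([244.48, 199.9 ]), [212, 178, 64, 40, 1591])
s (array([358.43, 192.23]), [351, 185, 17, 15, 172])
s (array([317.23, 271.11]), [308, 262, 20, 19, 303])
s (array([312.33, 298.96]), [301, 288, 23, 23, 423])
s (array([ 90.15, 448.81]), [73, 433, 35, 33, 857])
```

View pics/s14.png

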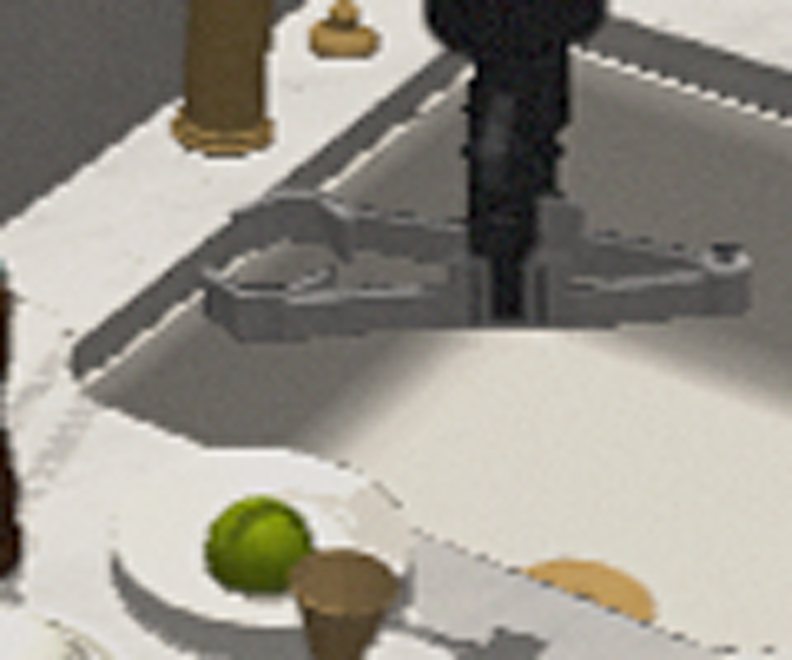

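View pics/t14.png

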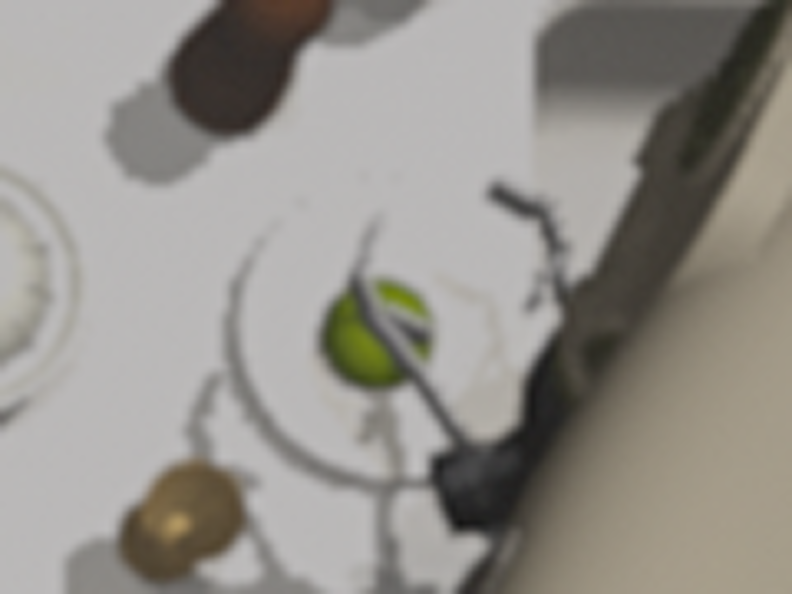

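```bash
python3 - <<'E'
from h import *
print(delta([.4661,.1396,.18],tool(25,4)))
t=cam("top");c=cam("scene")
a=[(t,[317.16,258.14],False),(c,[317.2,271.1],False)]
print(fit([.56,.184],a,.019))
E
```

```text
(array([ -7.9, 369.3,  31.6]), array([-4.98, -3.75, -0.25]))
(array([0.56127166, 0.18391117]), array([-0.09826345,  0.22164806, -0.10819103, -0.2412606 ]))
```

{"fn": "send_rows", "kwargs": {
  "plan": [
    [-5,15,1,-0.2,-0.2,0],
    [-10,50,4,-0.7,-0.5,0],
    [-15,95,8,-1.3,-1,-0.1],
    [-15,145,12,-2,-1.5,-0.1],
    [-15,195,17,-2.7,-2,-0.1],
    [-15,245,21,-3.3,-2.5,-0.2],
    [-12,295,25,-4,-3,-0.2],
    [-10,335,29,-4.5,-3.4,-0.2],
    [-8,360,31,-5,-3.7,-0.2],
    [-8,369,31.5,-5,-3.8,-0.3]
  ],
  "claw": 57.5
}}

```text
clock: 22.0
tcp_pos: [0.4627, 0.1415, 0.177]
orientation: [0.664, -0.158, 0.716, 0.15]
wrist_force: [0.8, -0.1, -0.9]
finger_gap: 0.0577
```

```bash
python3 - <<'E'
from h import *
s=get_state(); print(s["clock"],s["tcp_pos"],s["wrist_force"],s["finger_gap"],s["joint_pos"].round(2))
print(delta([.4661,.1396,.0328],tool(25,4)),delta([.4661,.1396,.18],tool(25,4)))
c=cam("scene"); crop(c["frame"],270,190,410,310,5.6,"s15.png");t=cam("top"); crop(t["frame"],260,210,380,300,6.6,"t15.png")
w=cam("wrist"); cv2.imwrite("pics/w15.png",w["frame"]); o,T=tongs_pts(s)
for n,p in dict(hingetop=(-.089,0,.022),Ljaw_out_f_top=(.112,.048,.026),Ljaw_tip=(.13,.03,.026),Rjaw_out=(.112,-.048,.026),Rtip=(.13,-.03,.026)).items():
    print(n,((proj(c,o+T@np.array(p))-[270,190])*5.6).round(0),((proj(t,o+T@np.array(p))-[260,210])*6.6).round(0))
E
```

```text
22.0 [0.46269922 0.14149657 0.17701406] [ 0.84012991 -0.06694962 -0.91585356] 0.05774283061347 [ 0.14  0.22 -0.21  1.21 -0.02 -0.3 ]
(array([143.6,  -3.8,  13. ]), array([ 0.2 , -0.27, -0.26])) (array([-3.2, -3.1,  2. ]), array([ 0.2 , -0.27, -0.26]))
hingetop [736. 224.] [561. 706.]
Ljaw_out_f_top [229. 260.] [257. 304.]
Ljaw_tip [194. 229.] [280. 248.]
Rjaw_out [271. 115.] [469. 213.]
Rtip [222. 138.] [412. 191.]
```

View pics/s15.png

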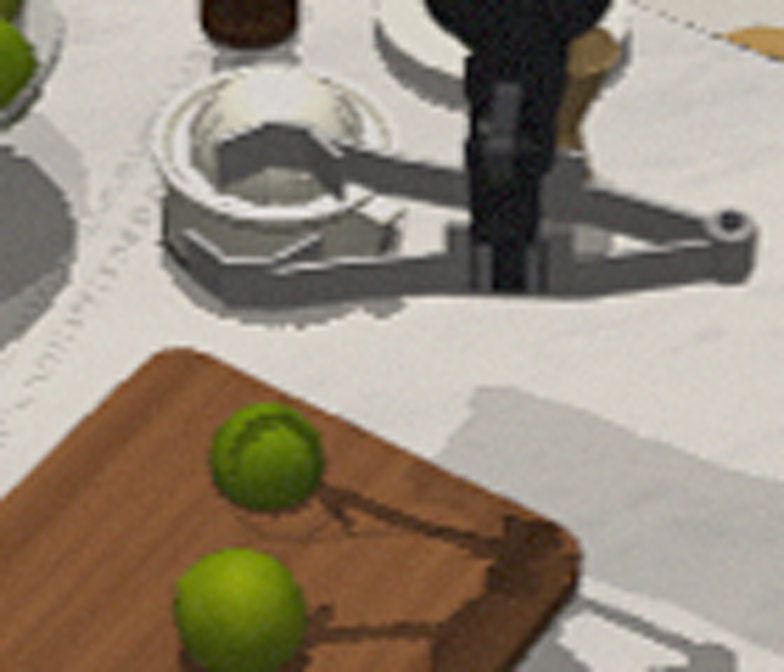

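View pics/t15.png

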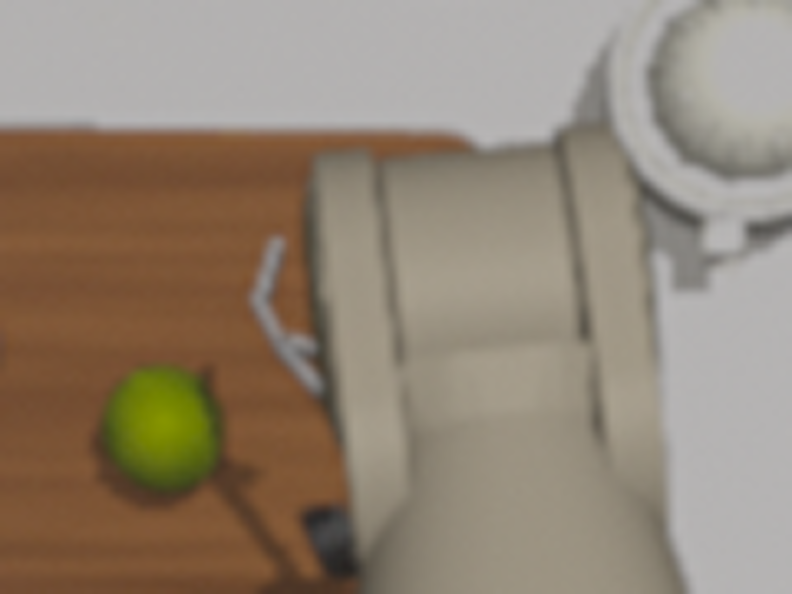

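View pics/w15.png

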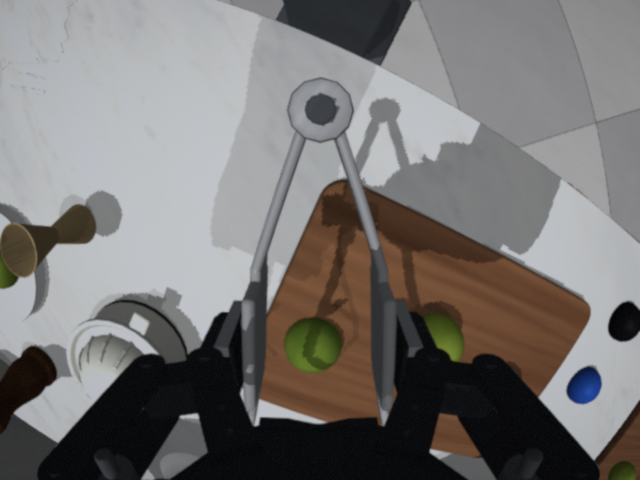

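{"fn": "send_rows", "kwargs": {
  "plan": [
    [5,-1,0.5,0.2,-0.3,-0.3],
    [18,-2,2,0.2,-0.3,-0.3],
    [35,-3,3,0.2,-0.3,-0.3],
    [52,-3.5,5,0.2,-0.3,-0.3],
    [68,-3.8,6,0.2,-0.3,-0.3],
    [80,-3.8,7,0.2,-0.3,-0.3],
    [88,-3.8,8,0.2,-0.3,-0.3],
    [93,-3.8,8.5,0.2,-0.3,-0.3],
    [95,-3.8,8.7,0.2,-0.3,-0.3],
    [95,-3.8,8.7,0.2,-0.3,-0.3]
  ]
}}

```text
clock: 23.4
tcp_pos: [0.4678, 0.1377, 0.0824]
orientation: [0.667, -0.158, 0.713, 0.146]
wrist_force: [0.1, 0.6, -1.9]
finger_gap: 0.0571
```

```bash
python3 - <<'E'
from h import *
s=get_state(); print(s["clock"],s["tcp_pos"],s["wrist_force"],s["finger_gap"],s["joint_pos"].round(2))
print(delta([.4661,.1396,.0328],tool(25,4)))
c=cam("scene"); crop(c["frame"],270,210,410,330,5.6,"s16.png")
w=cam("wrist"); cv2.imwrite("pics/w16.png",w["frame"])
E
```

```text
23.4 [0.46780897 0.13774236 0.08240066] [ 0.11374882  0.59914449 -1.94009001] 0.05706258721912345 [ 0.13  0.3  -0.36  0.98 -0.02 -0.3 ]
(array([49.5,  2.5,  2.6]), array([-0.15,  0.15,  0.07]))
```

View pics/s16.png

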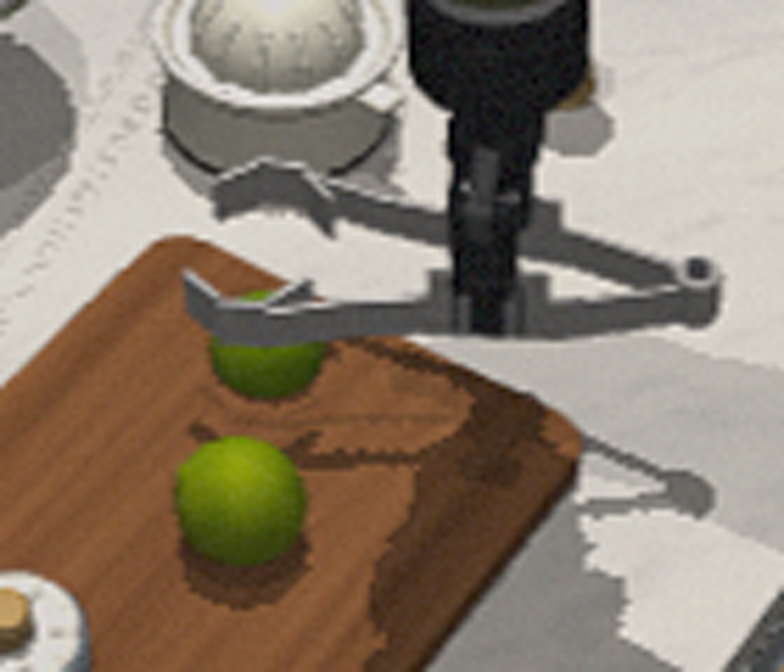

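View pics/w16.png

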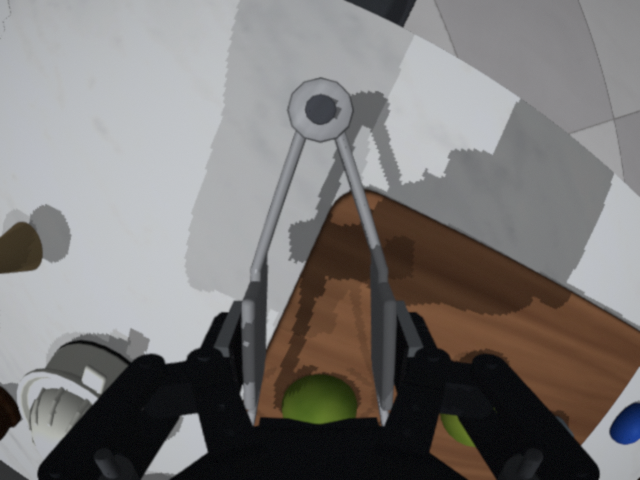

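{"fn": "send_rows", "kwargs": {
  "plan": [
    [3,1,0.3,-0.1,0.1,0],
    [9,2,0.6,-0.1,0.1,0],
    [17,2,1,-0.1,0.1,0],
    [25,2,1.5,-0.1,0.1,0],
    [33,2,2,-0.1,0.1,0],
    [40,2,2.3,-0.1,0.1,0],
    [45,2,2.5,-0.1,0.1,0],
    [48,2,2.6,-0.1,0.1,0],
    [49.5,2,2.6,-0.1,0.1,0],
    [49.5,2,2.6,-0.1,0.1,0]
  ]
}}

```text
clock: 24.75
tcp_pos: [0.4662, 0.1391, 0.0327]
orientation: [0.666, -0.158, 0.714, 0.147]
wrist_force: [-0.3, 0.3, -1.1]
finger_gap: 0.0575
```

```bash
python3 - <<'E'
from h import *
s=get_state(); print(s["clock"],s["tcp_pos"],s["wrist_force"],s["finger_gap"])
print(delta([.4661,.1396,.0328],tool(25,4)))
c=cam("scene"); crop(c["frame"],270,210,410,330,5.6,"s17.png")
E
```

```text
24.75 [0.46621214 0.13912676 0.0327026 ] [-0.30262532  0.30948341 -1.121173  ] 0.05749217096591134
(array([-0.1,  0.5,  0.1]), array([-0.06,  0.04,  0.07]))
```

View pics/s17.png

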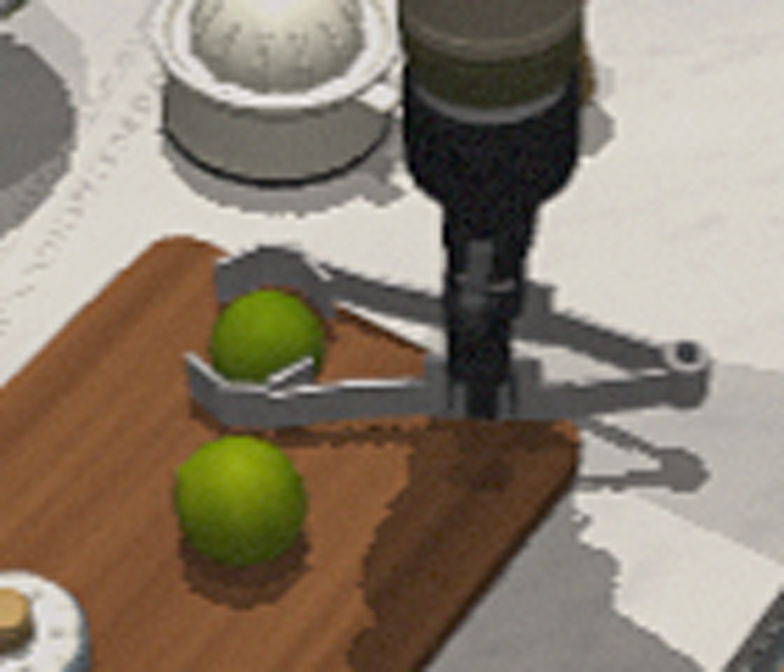

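Well centred. Close.

{"fn": "send_rows", "kwargs": {
  "plan": [
    [0,0,0,0,0,0],
    [0,0,0,0,0,0],
    [0,0,0,0,0,0],
    [0,0,0,0,0,0],
    [0,0,0,0,0,0],
    [0,0,0,0,0,0],
    [0,0,0,0,0,0],
    [0,0,0,0,0,0],
    [0,0,0,0,0,0],
    [0,0,0,0,0,0]
  ],
  "claw": 40,
  "newtons": 30
}}

```text
clock: 26.05
tcp_pos: [0.4663, 0.1391, 0.0327]
orientation: [0.666, -0.158, 0.714, 0.147]
wrist_force: [0.7, -1.1, 0.5]
finger_gap: 0.0421
```

{"fn": "send_rows", "kwargs": {
  "plan": [
    [-2,0,0,0,0,0],
    [-6,0,-0.5,0,0,0],
    [-15,0,-1,0,0,0],
    [-30,0,-2,0,0,0],
    [-50,0,-3,0,0,0],
    [-75,0,-5,0,0,0],
    [-100,0,-7,0,0,0],
    [-125,0,-9,0,0,0],
    [-145,0,-10,0,0,0],
    [-155,0,-11,0,0,0]
  ]
}}

```text
clock: 27.3
tcp_pos: [0.4665, 0.1393, 0.1901]
orientation: [0.667, -0.158, 0.713, 0.147]
wrist_force: [0.5, 0.6, -1.5]
finger_gap: 0.042
```

```bash
python3 - <<'E'
from h import *
s=get_state(); print(s["clock"],s["tcp_pos"],s["wrist_force"],s["finger_gap"])
c=cam("scene"); crop(c["frame"],260,170,400,290,5.6,"s18.png")
print(delta([.5663,.0214,.20],tool(0,4)))
for g in greens(c): print(g)
E
```

```text
27.3 [0.46648323 0.13930429 0.19007662] [ 0.47169549  0.60486779 -1.4792114 ] 0.04199069659875528
(array([ -11.7, -149. ,   39.9]), array([24.89,  0.24,  1.82]))
(array([457.64,  56.63]), [449, 54, 17, 8, 67])
(array([244.5 , 199.91]), [212, 178, 64, 40, 1592])
(array([316.67, 220.53]), [307, 215, 21, 12, 180])
(array([312.4 , 298.97]), [301, 288, 24, 23, 429])
(array([ 90.11, 448.81]), [72, 433, 36, 33, 854])
```

View pics/s18.png

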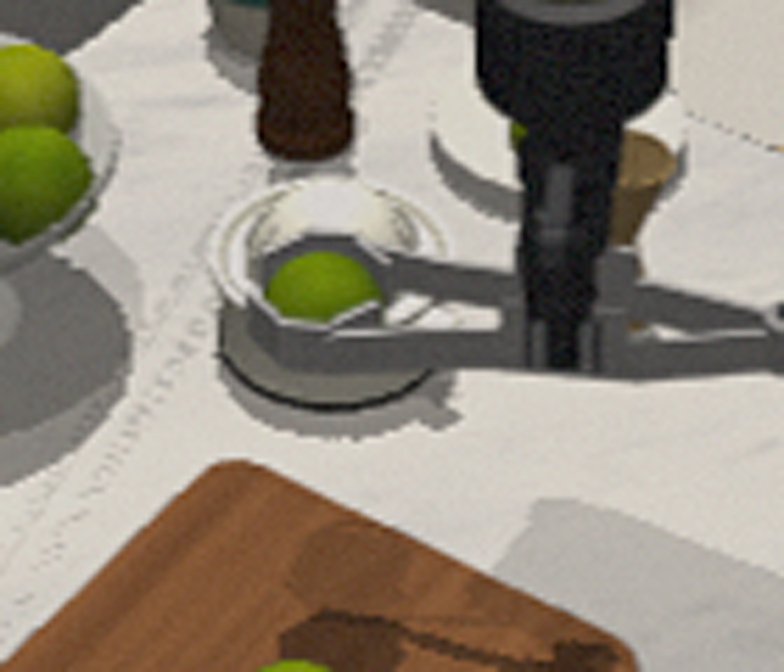

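{"fn": "send_rows", "kwargs": {
  "plan": [
    [-1,-7,2,1,0,0.1],
    [-4,-22,6,4,0,0.3],
    [-7,-42,11,7,0.1,0.5],
    [-9,-63,17,10.5,0.1,0.8],
    [-11,-85,23,14,0.1,1],
    [-12,-106,28,17.5,0.2,1.3],
    [-12,-125,33,21,0.2,1.5],
    [-12,-139,37,23.5,0.2,1.7],
    [-12,-147,39.5,24.9,0.2,1.8],
    [-12,-149,40,24.9,0.2,1.8]
  ]
}}

```text
clock: 28.6
tcp_pos: [0.5657, 0.0211, 0.1972]
orientation: [0.681, 0.0, 0.732, -0.0]
wrist_force: [-0.4, 0.6, -1.3]
finger_gap: 0.0422
```

{"fn": "send_rows", "kwargs": {
  "plan": [
    [0,0,0,0,0,0],
    [0,0,0,0,0,0],
    [3,0,0,0,0,0],
    [10,0,0.5,0,0,0],
    [20,0,1.5,0,0,0],
    [32,0,2,0,0,0],
    [44,0,3,0,0,0],
    [54,0,3.7,0,0,0],
    [59,0,4,0,0,0],
    [60,0,4.2,0,0,0]
  ]
}}

```text
clock: 29.85
tcp_pos: [0.5653, 0.0212, 0.1369]
orientation: [0.681, -0.0, 0.732, -0.0]
wrist_force: [-0.4, -0.3, -2.0]
finger_gap: 0.0419
```

```bash
python3 - <<'E'
from h import *
s=get_state(); print(s["clock"],s["tcp_pos"],s["wrist_force"],s["finger_gap"])
c=cam("scene"); crop(c["frame"],270,140,390,230,6.6,"s19.png"); w=cam("wrist"); cv2.imwrite("pics/w19.png",w["frame"])
print(delta([.5663,.0214,.1047],tool(0,4)))
for g in greens(c): print(g)
E
```

```text
29.85 [0.56530412 0.02122206 0.1368753 ] [-0.44401963 -0.26088432 -1.97423034] 0.041892073021355516
(array([32.6,  0.2,  3. ]), array([-0.02, -0.13,  0.04]))
(array([446.8 ,  51.33]), [419, 44, 59, 18, 455])
(array([244.48, 199.92]), [212, 178, 64, 40, 1594])
(array([319.95, 189.68]), [311, 185, 18, 12, 138])
(array([312.32, 298.98]), [301, 288, 23, 23, 424])
(array([ 90.13, 448.8 ]), [73, 433, 35, 33, 855])
```

View pics/s19.png

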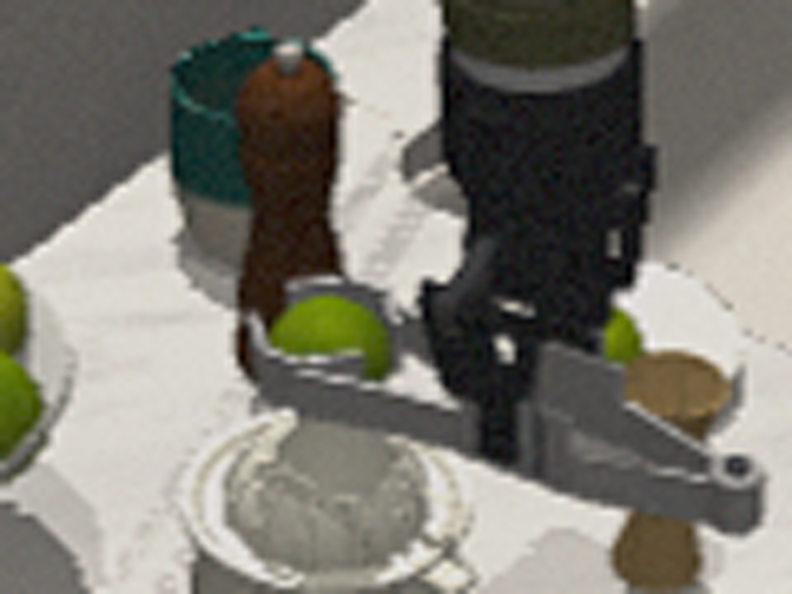

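View pics/w19.png

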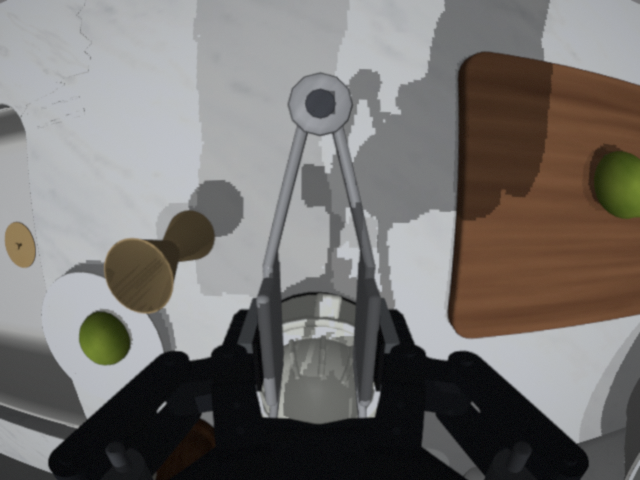

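```bash
python3 - <<'E'
from h import *
c=cam("scene"); s=get_state(); z=s["tcp_pos"][2]-.0137
for x in (.664,.667,.6703,.673):
    p=np.array([proj(c,q+[x,.0212,z]) for q in HALF]); print(x,p.min(0),p.max(0))
m=cv2.inRange(cv2.cvtColor(c["frame"],cv2.COLOR_BGR2HSV),(28,110,20),(60,255,255))[175:205,300:345]
ys,xs=np.nonzero(m); print(xs.min()+300,xs.max()+301,ys.min()+175,ys.max()+176)
E
```

```text
0.664 [311.38247125 183.84274108] [331.23991939 201.7737943 ]
0.667 [310.48962013 183.46105286] [330.32800607 201.37204907]
0.6703 [309.50945268 183.04203855] [329.32691242 200.93102279]
0.673 [308.70902722 182.69986347] [328.50939834 200.5708773 ]
310 345 184 199
```

{"fn": "send_rows", "kwargs": {
  "plan": [
    [3,0,0.3,0,0,0],
    [8,0,1,0,0,0],
    [14,0,1.5,0,0,0],
    [20,0,2,0,0,0],
    [25,0,2.5,0,0,0],
    [28,0,3,0,0,0],
    [30,0,3.2,0,0,0],
    [31.5,0,3.3,0,0,0],
    [32,0,3.3,0,0,0],
    [32,0,3.3,0,0,0]
  ]
}}

```text
clock: 31.25
tcp_pos: [0.5665, 0.0212, 0.1052]
orientation: [0.681, -0.0, 0.732, -0.0]
wrist_force: [0.9, 0.5, -1.6]
finger_gap: 0.042
```

```bash
python3 - <<'E'
from h import *
s=get_state(); print(s["clock"],s["tcp_pos"],s["wrist_force"],s["finger_gap"])
c=cam("scene"); crop(c["frame"],290,165,360,245,8,"s20.png")
print(delta([.5665,.0214,.1047],tool(0,4)))
E
```

```text
31.25 [0.56649343 0.02122293 0.10522282] [ 0.8969897   0.51644731 -1.63831229] 0.04203438965101191
(array([0.5, 0.2, 0. ]), array([-0.02, -0.14,  0.04]))
```

View pics/s20.png

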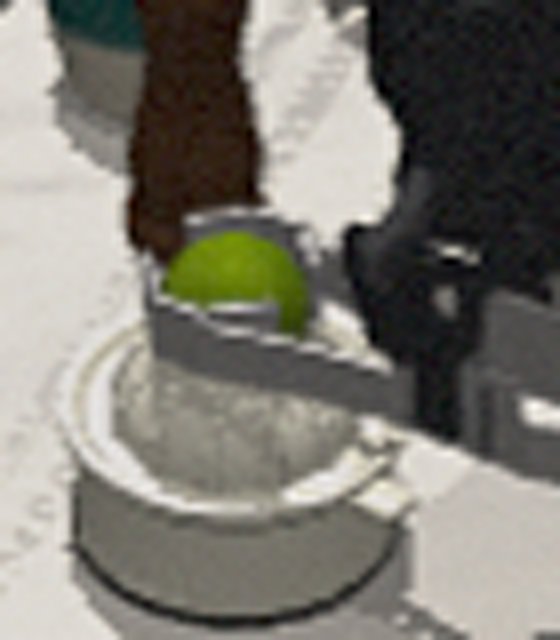

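{"fn": "send_rows", "kwargs": {
  "plan": [
    [0.5,0,0,0,0,0],
    [1,0,0,0,0,0],
    [1.2,0,0,0,0,0],
    [1.2,0,0,0,0,0],
    [1.2,0,0,0,0,0],
    [1.2,0,0,0,0,0],
    [1.2,0,0,0,0,0],
    [1.2,0,0,0,0,0],
    [1.2,0,0,0,0,0],
    [1.2,0,0,0,0,0]
  ]
}}

```text
clock: 32.55
tcp_pos: [0.5664, 0.0212, 0.104]
orientation: [0.681, -0.0, 0.732, -0.0]
wrist_force: [-0.9, -0.5, 0.7]
finger_gap: 0.0418
```

```bash
python3 - <<'E'
from h import *
for i in range(3):
    s=get_state(); print(s["clock"],s["tcp_pos"],s["wrist_force"],s["ft_torque"],s["finger_gap"]); cam("scene")
E
```

```text
32.55 [0.56640975 0.02119572 0.10395752] [-0.9125036  -0.54280253  0.72561847] [-0.02424469 -0.05875543 -0.04109745] 0.041815838788766026
32.6 [0.56638781 0.02121616 0.10398258] [-1.09506162  0.49658151  1.11386998] [-0.00132156 -0.11642268  0.02205122] 0.04209718767098928
32.65 [0.56640342 0.02121836 0.10395247] [-1.41585162 -0.40024216  0.37703007] [-0.01365807 -0.11291794  0.00518424] 0.04253249909694883
```

{"fn": "send_rows", "kwargs": {
  "plan": [
    [0,0,0,0,0,0],
    [0,0,0,0,0,0],
    [0,0,0,0,0,0],
    [0,0,0,0,0,0],
    [0,0,0,0,0,0],
    [0,0,0,0,0,0],
    [0,0,0,0,0,0],
    [0,0,0,0,0,0],
    [0,0,0,0,0,0],
    [0,0,0,0,0,0]
  ],
  "claw": 48
}}

```text
clock: 33.95
tcp_pos: [0.5663, 0.0212, 0.1039]
orientation: [0.681, -0.0, 0.732, -0.0]
wrist_force: [1.2, 0.1, -1.0]
finger_gap: 0.0478
```

```bash
python3 - <<'E'
from h import *
s=get_state(); print(s["clock"],s["tcp_pos"],s["wrist_force"],s["finger_gap"])
c=cam("scene"); crop(c["frame"],290,165,360,245,8,"s21.png")
E
```

```text
33.95 [0.56632824 0.02121003 0.10389165] [ 1.1855749   0.10500715 -1.04884113] 0.04777937957253051
```

View pics/s21.png

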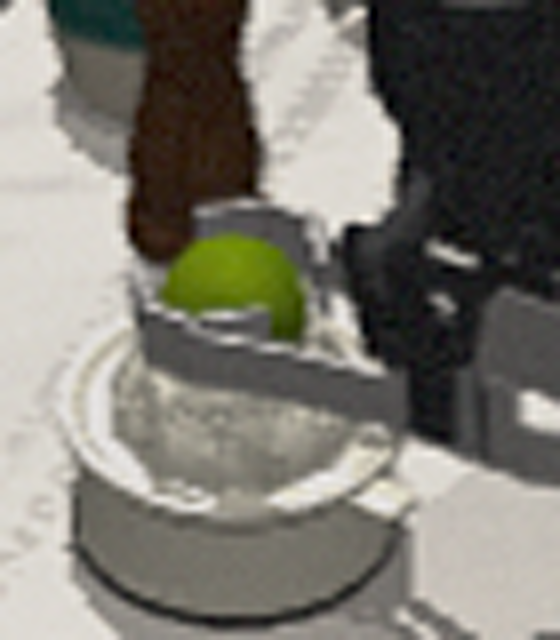

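Half stays put on the crown. Open the rest and lift straight up.

{"fn": "send_rows", "kwargs": {
  "plan": [
    [0,0,0,0,0,0],
    [0,0,0,0,0,0],
    [0,0,0,0,0,0],
    [0,0,0,0,0,0],
    [0,0,0,0,0,0],
    [-2,0,0,0,0,0],
    [-7,0,-0.5,0,0,0],
    [-15,0,-1,0,0,0],
    [-24,0,-1.7,0,0,0],
    [-34,0,-2.4,0,0,0]
  ],
  "claw": 57
}}

```text
clock: 35.25
tcp_pos: [0.5666, 0.0212, 0.1389]
orientation: [0.681, -0.0, 0.732, -0.0]
wrist_force: [-0.3, 0.6, -0.8]
finger_gap: 0.0566
```

{"fn": "send_rows", "kwargs": {
  "plan": [
    [-12,0,-1,0,0,0],
    [-24,0,-2,0,0,0],
    [-38,0,-3,0,0,0],
    [-52,0,-4,0,0,0],
    [-64,0,-5,0,0,0],
    [-70,0,-5,0,0,0],
    [-70,0,-5,0,0,0],
    [-70,0,-5,0,0,0],
    [-70,0,-5,0,0,0],
    [-70,0,-5,0,0,0]
  ]
}}

```text
clock: 36.5
tcp_pos: [0.5663, 0.0213, 0.2078]
orientation: [0.681, -0.0, 0.732, -0.0]
wrist_force: [0.6, 0.3, -1.3]
finger_gap: 0.0571
```

```bash
python3 - <<'E'
from h import *
s=get_state(); print(s["clock"],s["tcp_pos"],s["wrist_force"],s["finger_gap"])
c=cam("scene"); crop(c["frame"],285,140,385,240,6,"s22.png")
for g in greens(c): print(g)
print(fit([.67,.021],[(c,greens(c)[2][0],False)],.0895)[0])
E
```

```text
36.5 [0.56627926 0.02130138 0.20777856] [ 0.60121497  0.32792815 -1.28685501] 0.05714968882174824
(array([444.37,  40.52]), [415, 24, 63, 38, 1413])
(array([244.47, 199.89]), [212, 178, 64, 40, 1590])
(array([357.32, 195.5 ]), [351, 192, 14, 8, 76])
(array([318.5 , 202.24]), [310, 194, 18, 17, 248])
(array([312.32, 298.98]), [301, 288, 23, 23, 424])
(array([ 90.18, 448.83]), [73, 433, 35, 33, 855])
[ 0.60123383 -0.06683022]
```

View pics/s22.png

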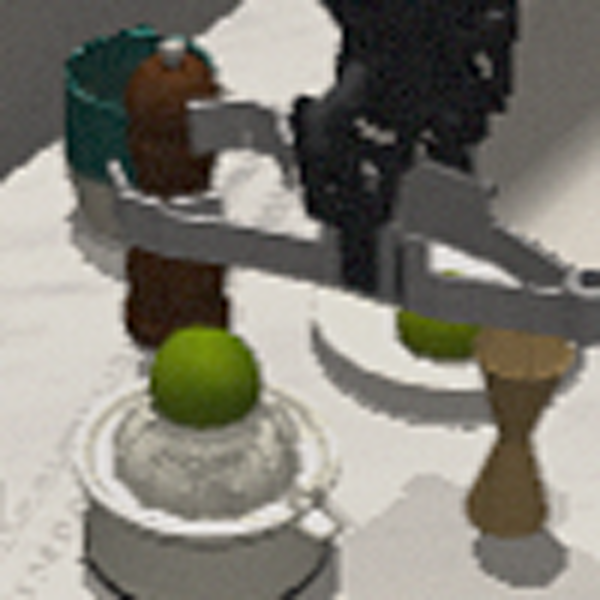

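```bash
python3 - <<'E'
from h import *
print(delta([.4692,-.1222,.20],tool(102.4,0)))
E
```

```text
(array([  15. , -143.5,  -96.3]), array([-102.37,   -3.03,   -3.71]))
```

{"fn": "send_rows", "kwargs": {
  "plan": [
    [1,-14,-10,-10.2,-0.3,-0.4],
    [3,-29,-19,-20.4,-0.6,-0.7],
    [4,-43,-29,-30.7,-0.9,-1.1],
    [6,-57,-38,-41,-1.2,-1.5],
    [7,-72,-48,-51.2,-1.5,-1.9],
    [9,-86,-58,-61.4,-1.8,-2.2],
    [10,-100,-67,-71.7,-2.1,-2.6],
    [12,-115,-77,-82,-2.4,-3],
    [13,-129,-87,-92.2,-2.7,-3.3],
    [15,-143.5,-96,-102.4,-3,-3.7]
  ]
}}

```text
clock: 37.8
tcp_pos: [0.4692, -0.1226, 0.2003]
orientation: [-0.441, 0.553, -0.441, -0.552]
wrist_force: [-1.0, 1.0, -1.6]
finger_gap: 0.057
```

{"fn": "send_rows", "kwargs": {
  "plan": [
    [0,0,0,0,0,0],
    [10,0,0,0,0,0],
    [30,0,0,0,0,0],
    [60,0,0,0,0,0],
    [90,0,0,0,0,0],
    [115,0,0,0,0,0],
    [135,0,0,0,0,0],
    [145,0,0,0,0,0],
    [150,0,0,0,0,0],
    [150,0,0,0,0,0]
  ]
}}

```text
clock: 39.05
tcp_pos: [0.4699, -0.1221, 0.0503]
orientation: [-0.443, 0.551, -0.443, -0.551]
wrist_force: [0.5, -0.3, -1.8]
finger_gap: 0.0575
```

```bash
python3 - <<'E'
from h import *
s=get_state(); print(s["clock"],s["tcp_pos"],s["wrist_force"],s["finger_gap"])
print(delta([.4692,-.1222,.0035],tool(102.4,0)))
c=cam("scene"); crop(c["frame"],340,150,460,270,5,"s23.png"); w=cam("wrist"); cv2.imwrite("pics/w23.png",w["frame"])
E
```

```text
39.05 [ 0.46987635 -0.12214885  0.05034731] [ 0.53763742 -0.26008349 -1.81378645] 0.05745697598907708
(array([46.8,  0.7,  0.1]), array([ 0.03, -0.02,  0.01]))
```

View pics/s23.png

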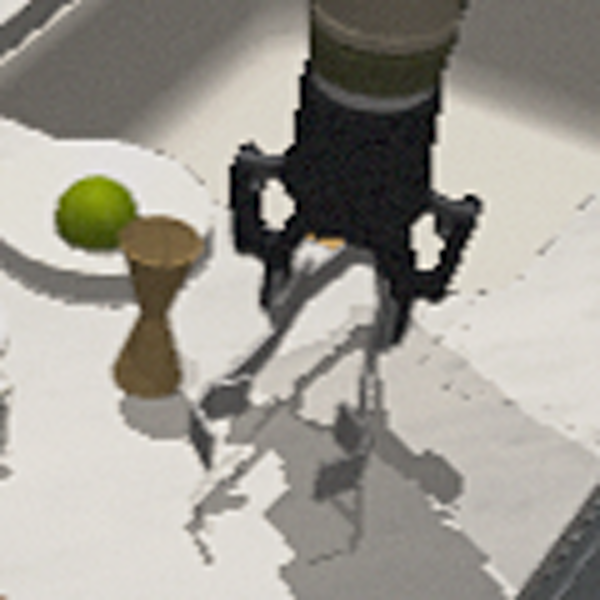

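View pics/w23.png

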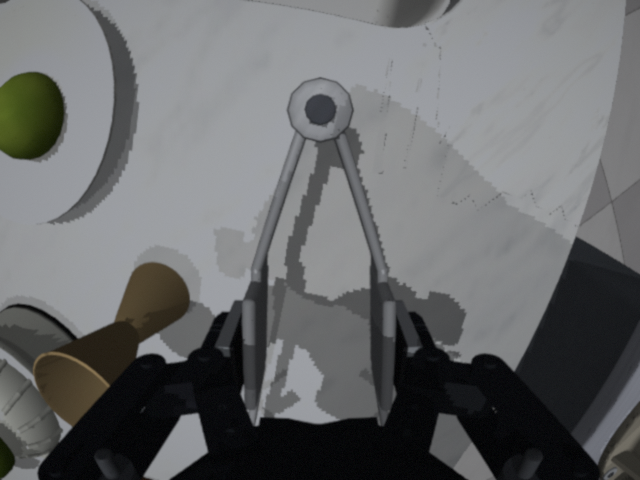

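{"fn": "send_rows", "kwargs": {
  "plan": [
    [5,0.5,0,0,0,0],
    [13,0.5,0,0,0,0],
    [22,0.5,0,0,0,0],
    [31,0.5,0,0,0,0],
    [38,0.5,0,0,0,0],
    [42,0.5,0,0,0,0],
    [44.5,0.5,0,0,0,0],
    [46,0.5,0,0,0,0],
    [46.5,0.5,0,0,0,0],
    [46.5,0.5,0,0,0,0]
  ]
}}

```text
clock: 40.4
tcp_pos: [0.4693, -0.1224, 0.0039]
orientation: [-0.443, 0.551, -0.443, -0.551]
wrist_force: [-1.0, 0.2, -0.4]
finger_gap: 0.0566
```

{"fn": "send_rows", "kwargs": {
  "plan": [
    [0,0,0,0,0,0],
    [0,0,0,0,0,0],
    [0,0,0,0,0,0],
    [0,0,0,0,0,0],
    [0,0,0,0,0,0],
    [0,0,0,0,0,0],
    [0,0,0,0,0,0],
    [0,0,0,0,0,0],
    [0,0,0,0,0,0],
    [0,0,0,0,0,0]
  ],
  "claw": 84
}}

```text
clock: 41.65
tcp_pos: [0.4692, -0.1223, 0.0037]
orientation: [-0.443, 0.551, -0.443, -0.551]
wrist_force: [0.3, 0.0, 0.0]
finger_gap: 0.0839
```

```bash
python3 - <<'E'
from h import *
s=get_state(); print(s["clock"],s["tcp_pos"],s["wrist_force"],s["finger_gap"])
w=cam("wrist"); cv2.imwrite("pics/w24.png",w["frame"])
E
```

```text
41.65 [ 0.46915198 -0.1223332   0.00373789] [0.27719017 0.00701281 0.01087901] 0.08385247503479765
```

View pics/w24.png

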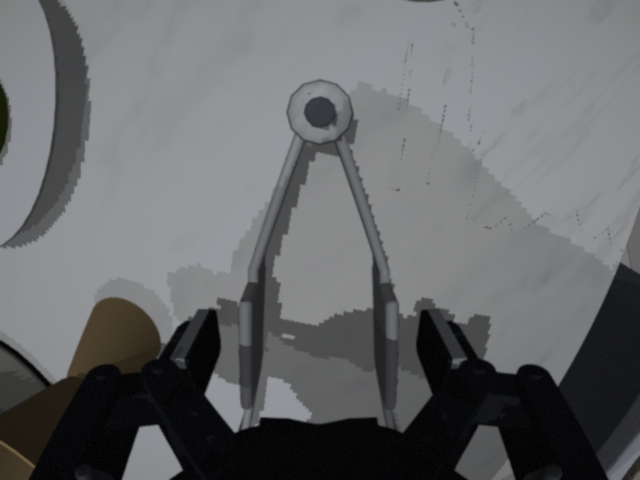

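The tongs are released and lie as they did at the start. Lift away.

{"fn": "send_rows", "kwargs": {
  "plan": [
    [-5,0,0,0,0,0],
    [-20,0,0,0,0,0],
    [-45,0,0,0,0,0],
    [-75,0,0,0,0,0],
    [-110,0,0,0,0,0],
    [-145,0,0,0,0,0],
    [-180,0,0,0,0,0],
    [-210,0,0,0,0,0],
    [-225,0,0,0,0,0],
    [-230,0,0,0,0,0]
  ]
}}

```text
clock: 42.95
tcp_pos: [0.4694, -0.1224, 0.2348]
orientation: [-0.443, 0.552, -0.443, -0.551]
wrist_force: [0.5, -0.9, 0.1]
finger_gap: 0.0841
```

```bash
python3 - <<'E'
from h import *
s=get_state(); print(s["clock"],s["tcp_pos"],s["wrist_force"])
c=cam("scene"); cv2.imwrite("pics/s25.png",c["frame"]); crop(c["frame"],285,140,435,270,5,"s25c.png"); t=cam("top"); crop(t["frame"],340,180,480,320,5,"t25.png"); w=cam("wrist"); cv2.imwrite("pics/w25.png",w["frame"])
for n,d in (("t",t),("s",c)):
  for g in greens(d):print(n,g)
E
```

```text
42.95 [ 0.46937924 -0.12240749  0.23476729] [ 0.4832502  -0.89931961  0.07202392]
t (array([347.09, 170.62]), [329, 159, 39, 29, 714])
t (array([323.1, 173.8]), [319, 164, 11, 20, 168])
t (array([373.5 , 219.23]), [366, 212, 16, 16, 198])
t (array([109.76, 229.86]), [101, 221, 19, 18, 269])
t (array([436.93, 230.12]), [430, 223, 15, 15, 181])
t (array([ 57.36, 234.77]), [49, 227, 18, 17, 240])
t (array([ 43.45, 255.68]), [35, 248, 18, 17, 246])
t (array([284.26, 274.44]), [276, 266, 18, 18, 256])
s (array([472.56,  12.09]), [459, 0, 29, 31, 442])
s (array([466.23,  44.45]), [458, 28, 20, 34, 159])
s (array([244.47, 199.88]), [212, 178, 64, 40, 1590])
s (array([358.56, 192.18]), [351, 185, 16, 15, 176])
s (array([318.5 , 202.24]), [310, 194, 18, 17, 248])
s (array([312.3 , 299.03]), [301, 288, 23, 23, 424])
s (array([ 90.09, 448.84]), [73, 433, 35, 33, 856])
```

View pics/s25c.png

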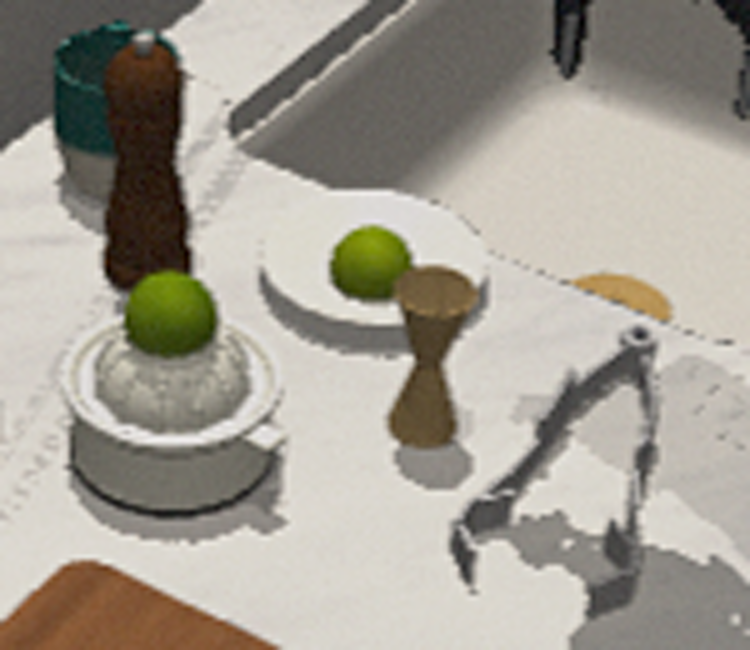

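View pics/t25.png

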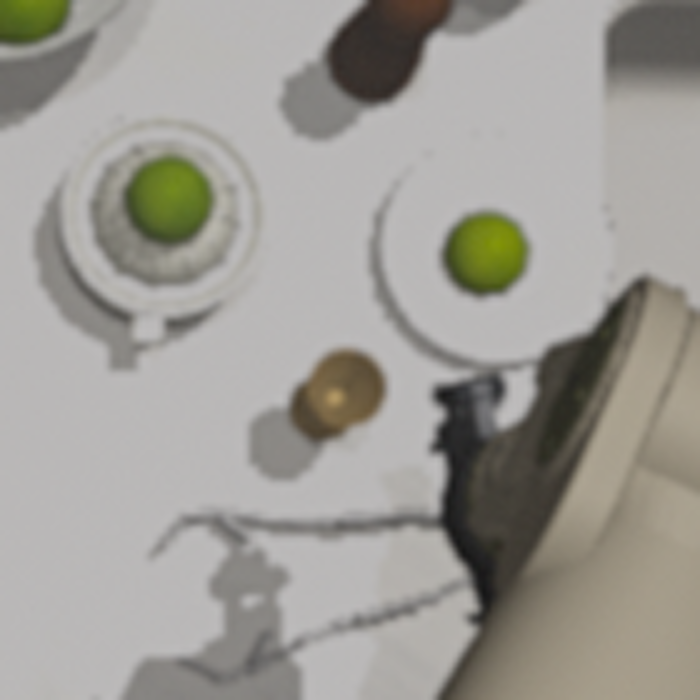

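View pics/w25.png

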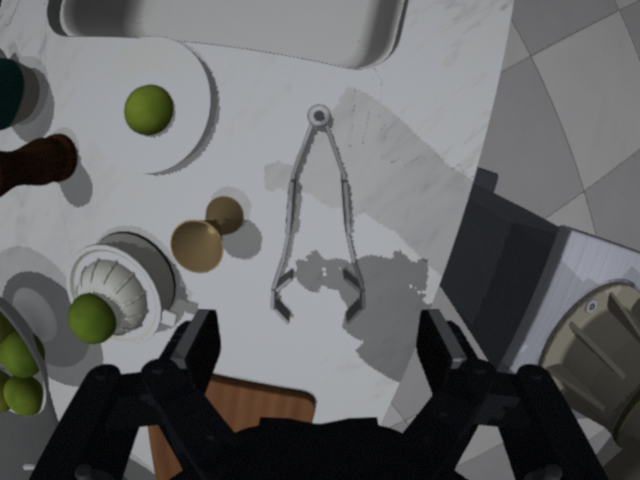

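The pictures show the fresh half on the dome at scene pixel (318.5, 202). The used half lies mid-saucer at top pixel (437, 230), against a saucer centre of (438, 230.6). The tongs lie flat and free, and nothing else has moved.

```bash
python3 -c "
from workcell import job
print(job.hand_in())"
```

```text
the job is handed in; nothing more can be done
None
```

The task was carried through once, using only the tongs on the fruit, and handed in at about 43 s of the 72 s allowed; no verdict is reported.

- **Used half:** it was taken off the dome and released in the saucer. In the last pictures it sits cut face down, about 2–3 mm from the saucer's centre. The saucer's outline is where it was at the start.
- **Fresh half:** it was taken from the board and released on the crown. It looks level, and its image centre is within about half a pixel (1–2 mm) of where the used half stood at the start.
- **Tongs:** they lie flat and released on the bare worktop at their original spot, with the jaws open. They touch nothing in the pictures.
- **Other things:** the jigger, pepper mill and whole lime are in place in the last pictures. I did not measure the timer again at the end, but nothing came near it.

No check failed. The tongs' flatness and the halves' tilt were judged from the pictures, not measured. The panels read 42 mm when shut on each lime half, against 44 mm stated, but both halves were held securely.

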